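# Unlock the manual draw unit and hold its spring slide at the marker

## Task

On the small manual draw unit, push the black wing knob down against its spring and, keeping it down, turn it clockwise (seen from above) to its stop, a little under a quarter turn, to unlock the slide while the slide is still home; then leave the knob like that. Take the black crossbar handle in the gripper, pull it straight out against its return spring until the crossbar is in line with the upright blade of the marker beside it, and finish while still holding it there. Leave everything else on the bench standing where it is.

Things in the scene. Friction and masses are not known exactly. Their poses are not given: they have to be found in the camera images.
- unit: The draw unit, fixed to the bench: aluminium base plate 275 x 130 x 12 mm with a low white housing (125 x 110 mm, top 45 mm above the bench) from x = 0 to +125 mm. Origin on the bench under the middle of the housing's front face. Its level x axis points from the handle to the knob; the slide is pulled along its -x.
- wing_center (a point): Centre of the black knob's wing, on its upright axis, 75 mm above the bench when up, 60 mm along the unit's +x. Wing: upright bar 40 mm long (point y), 14 mm thick (point x), 30 mm tall (60 to 90 mm above the bench), on a round flange 44 mm wide. Axes turn with the knob; locked, they are parallel to the unit's, the wing lying across the unit.
- plunger (a joint): How far the knob is pushed down, m: 0 up, 0.007 at its stop. The spring takes 5 N to start and 9 N at the stop. Pushed less than 4 mm, a catch stops it from turning; it must stay down while it turns and springs back up at the end of the turn.
- knob (a joint): Turn of the knob, rad, growing clockwise seen from above: 0 locked, 1.4 at the stop. The slide is free from 1.1 on. It stays where it is turned.
- draw (a joint): How far the slide with the crossbar is pulled out of the housing, m: 0 home, 0.085 at most. The spring pulls it home with 4 N at home, rising 0.8 N per 10 mm. Locked, a catch stops it within 10 mm of home unless forced.
- bar_center (a point): Centre of the crossbar of the slide's T-handle: black round bar 14 mm in diameter and 70 mm long, level, along the unit's y, 85 mm above the bench on a 12 mm steel stem that rises from the slide. At home it is 55 mm in front (-x) of the housing's front face. Its axes are parallel to the unit's.
- marker_tip (a point): Point on the marker's blade 85 mm above the bench, the crossbar's height (the blade's top is 5 mm higher). Marker: fixed small black block on the base plate's -y edge, with an upright black blade 6 mm thick (x), 14 mm wide, 13 mm clear of the bar's end, 35 to 70 mm in front (-x) of the bar's home. At the mark, bar_center and this point have the same x in the unit's frame.
- vial_a: Small capped brown glass vial, 26 mm in diameter, 45 mm tall, standing beside the unit on its +y side; origin at the foot. Leave alone.
- vial_b: Small capped clear vial, 26 mm in diameter, 45 mm tall, standing beside the unit on its -y side; origin at the foot. Leave alone.
- pen: White pen, 130 mm long, 10 mm thick, lying beside the unit's front on its +y side; origin at the underside of its middle. Leave alone.
- bottle: Glass bottle, 70 mm in diameter, 150 mm tall, to the left; origin at the foot. Leave alone.
- beaker: Open beaker, 68 mm in diameter, 85 mm tall, to the right; origin at the foot. Leave alone.
- dish: Shallow white dish, 90 mm in diameter, 16 mm tall, to the right; origin at the foot. Leave alone.
- wrench: Wrench 140 mm long lying to the left; origin at its underside. Leave alone.

How it is judged:
By the outcome, as a careful person would: the job done as asked, in the order asked, and still so for the second after the job is handed in, while the arm keeps its last pose, push and grip.
It also fails if it takes over 42 s, if anything falls off the work surface, if the arm or the gripper's body presses on something with over 40 N, if the wrist force passes 120 N, or if a joint passes its speed limit or range.

## Robot

A 6-joint arm with a two-finger parallel gripper is mounted at the origin on the work surface. World frame = base frame: x ahead of the robot, y to its left, z up, the work surface at z = 0. Lengths are in mm, angles in rad, forces in N, time in s.
With the tool pointing down it reaches from about 350 to 975 mm from the base axis. Payload 7.1 kg.
Tool frame: the origin (TCP) lies on the centre line of the jaws, within the pads' length; the fingertips stand 25 mm ahead of it and the grasp point (between the pads) lies 6 mm ahead of it (ctrl.nose_length is the distance from the TCP to the fingertips, in mm); x points along the fingers, y is the direction in which the jaws open and shut, and the axes are right-handed (so a half turn about x gives the same grasp; the last joint's range is limited). The gripper opens to 88 mm and grips with 3 to 60 N. Pads are 20 mm wide; open, the fingers measure 115 mm over their backs; the gripper's body (75 mm by 178 mm) begins 61 mm behind the grasp point.
Start: joints at [-1.236, 0.423, 1.63, -0, 1.089, -0.019], TCP at [216.557, -586.266, 247.675] pointing down, gripper open.
Joint ranges: [-3, 3], [-0.9, 2.11], [0.09, 2.58], [-1.31, 4.45], [0.11, 2.69], [-2.54, 2.54]. Speed limits (rad/s): [2.39, 2.39, 3.01, 3.14, 3.14, 3.14].

## Interface

Orientations are given as a rotation vector (axis times angle).
In Python, from workcell import ctrl gives the robot as it stands.
- The arm moves only by the tool arm_command, never from a script. Its argument "deltas" is a list of rows, each a list of 4 numbers: the shift along the tool's x, y, z in m, then the turn about the tool's x in rad. In form: [[tx, ty, tz, yaw], ...]. A call has 1 to 10 rows; each row shifts and turns the pose as measured when the row begins, along the tool's axes as they then stand; what a row does not reach is not made up. A row lasts 1/10 s, in which the tool goes at most 50 mm and 8.59 degrees, less where a joint would pass 70% of its speed; a pose out of reach is approached as far as the arm can. A call is refused whole if a number of a shift passes 0.05 or a number of a turn 0.15, either way. A call with a gripper value outside its range is refused whole. "hand" is the finger opening in m, from 0 to 0.0878, set as the call begins (left out, the last holds). The fingers move at their own pace and stop on an object; the grip force is fixed at half the most. Time passes only in rows, so rows that do not move let the fingers close. It gives the time, the measured TCP pose, the force and the opening at its end, in the units of the state.
- ctrl.get_obs(): the state, without advancing time (a new reading comes with each control period).
- ctrl.get_image(name): name is "scene" or "top" or "wrist"; returns the picture (400x640x3 uint8, red, green, blue); there is no depth.
- ctrl.get_calibration(name): a dict with "fx", "fy", "cx", "cy" (pixels), "dist" ([k1, k2, p1, p2, k3] as OpenCV has them; the pictures are not rectified), "R" (3x3) and "t" (3): a world point X has camera coordinates R X + t. Camera axes: x right, y down, z forward; pixel columns grow to the right and rows downward; lengths in mm; the calibration is good to about 2 mm. A picture is of the moment at which its call begins: read the wrist's pose just before it. get_calibration takes no time and is no camera call; for the wrist camera it gives the pose at the moment of the call.
- ctrl.close_job(): hands the job in, once; it reports no verdict.
The state is a dict: "t": time; "qpos": joint angles; "qvel": joint speeds; "joint_torque": joint torques, N m; "ee_pos": TCP position; "orientation": TCP orientation; "ft_force": force on the tool from outside, world axes, zero at the start; "moment": the same for the moment, N m; "width": finger opening in mm.
Only numpy, scipy, OpenCV 4.12 (cv2) and the standard library are available. Lean on these libraries where they do the work, as an engineer would, in place of code of your own. Each camera call takes 0.05 s, during which the arm holds its last target.

## Working session

There is one attempt and no reset: what is moved stays moved. The work goes in short steps, Python scripts to look and compute and a tool call to move; the robot and the scene stay as the last step left them, time stands still between calls to the robot, and variables do not carry over. Pictures are saved under pics/ and viewed, and the job is handed in when it is done.

Besides the shell and the picture viewer there is one more tool, called after ">>>" as name(argument=value, ...) on one line, values as JSON. arm_command: Moves the arm, as the interface text tells. Its arguments: {"type":"object","properties":{"deltas":{"type":"array","items":{"type":"array","items":{"type":"number"}}},"hand":{"type":"number"}},"required":["deltas"]}

```bash
mkdir -p pics; ls; python3 - <<'E'
from workcell import ctrl
import cv2
print(ctrl.get_obs(), ctrl.nose_length)
for n in ["scene","top","wrist"]:
    c=ctrl.get_calibration(n); print(n,c)
    cv2.imwrite(f"pics/{n}0.png",ctrl.get_image(n)[:,:,::-1])
E
```

```text
pics
{'t': 0.0, 'qpos': array([-1.23599924e+00,  4.23813464e-01,  1.63067412e+00,  1.03474947e-05,
        1.08862890e+00, -1.89989224e-02]), 'qvel': array([-0.00033603,  0.00064774,  0.00028557,  0.00021676, -0.00142793,
        0.00135591]), 'joint_torque': array([ 5.20637004e-04, -5.44621575e+01, -2.73668522e+01,  6.42158627e-02,
        2.27620918e-02, -1.36981757e-04]), 'ee_pos': array([ 216.39510344, -585.79048563,  246.92501396]), 'orientation': array([ 2.02924352,  0.3643512 , -2.02971886]), 'ft_force': array([-0.49275744, -0.18636219, -0.37470869]), 'moment': array([-0.01386312,  0.04705189, -0.01624534]), 'width': 88.0196419932225} 25.0
scene {'fx': 504.2492174833646, 'fy': 504.2492174833646, 'cx': 327.3436895648183, 'cy': 202.90272473590488, 'dist': array([0.02768731, 0.        , 0.        , 0.        , 0.        ]), 'R': array([[ 0.63936842,  0.76875571,  0.01492254],
       [ 0.51285755, -0.41191937, -0.75319291],
       [-0.57287447,  0.4892209 , -0.65763041]]), 't': array([-322.97230355, -247.92536922, 1788.50794824])}
top {'fx': 420.2942174648239, 'fy': 420.2942174648239, 'cx': 320.40171175698754, 'cy': 199.85210601007935, 'dist': array([-0.02618326,  0.        ,  0.        ,  0.        ,  0.        ]), 'R': array([[-5.21000112e-02, -9.98641824e-01, -3.09909722e-04],
       [-9.74133693e-01,  5.08897255e-02, -2.20167628e-01],
       [ 2.19884373e-01, -1.11688424e-02, -9.75462003e-01]]), 't': array([  -5.31660083,  565.67172601, 1344.61184136])}
wrist {'fx': 285.1664935906019, 'fy': 285.1664935906019, 'cx': 321.5460536738847, 'cy': 199.04488195874114, 'dist': array([-0.04902864,  0.        ,  0.        ,  0.        ,  0.        ]), 'R': array([[ 0.34688793, -0.93790543, -0.0014754 ],
       [-0.90757382, -0.33606567,  0.25173323],
       [-0.2365978 , -0.08598419, -0.96779554]]), 't': array([-624.40971368,  -31.41876138,  390.53349043])}
```

View pics/scene0.png

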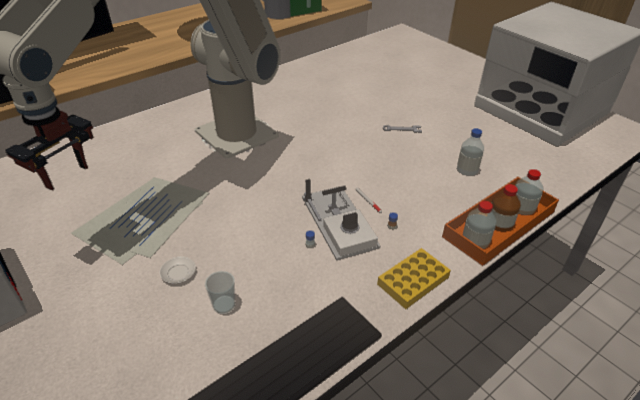

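View pics/top0.png

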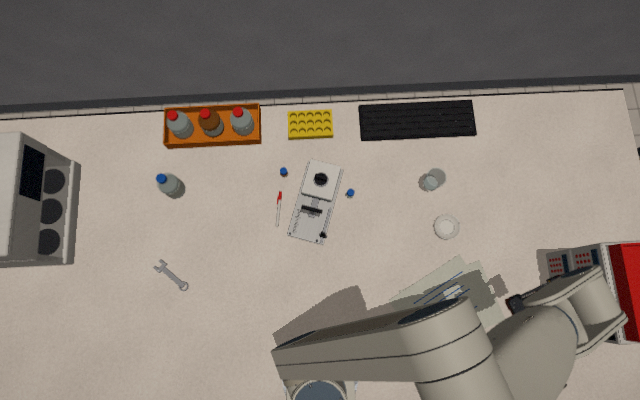

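View pics/wrist0.png

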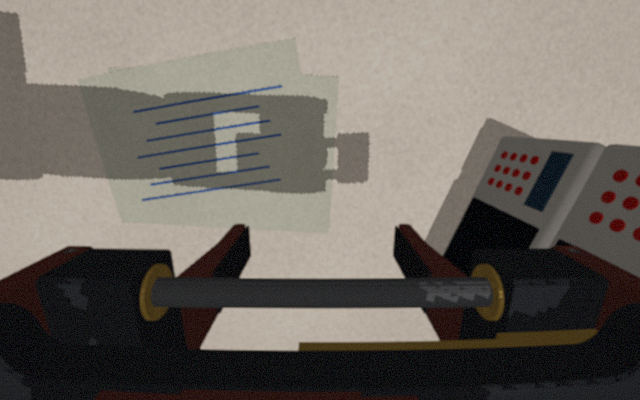

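The scene picture shows the unit with its bar near (335,190), its knob near (350,220) and the marker near (308,188). In the top picture the knob is near (320,179), the bar near (312,210) and the marker near (323,236). The handle faces the robot. Next I'll zoom in and triangulate.

```bash
cat > h.py <<'E'
import numpy as np, cv2
from workcell import ctrl
from scipy.spatial.transform import Rotation as Ro
def K(c): return np.array([[c['fx'],0,c['cx']],[0,c['fy'],c['cy']],[0,0,1.]])
def ray(c,uv):
    p=cv2.undistortPoints(np.array([[uv]],float),K(c),c['dist'])[0,0]
    R=np.array(c['R']); d=R.T@np.array([p[0],p[1],1]); o=-R.T@np.array(c['t']); return o,d/np.linalg.norm(d)
def plane(c,uv,z):
    o,d=ray(c,uv); return o+d*(z-o[2])/d[2]
def tri(obs):
    A=np.zeros((3,3));b=np.zeros(3);L=[]
    for c,uv in obs:
        o,d=ray(c,uv);P=np.eye(3)-np.outer(d,d);A+=P;b+=P@o;L.append((o,P))
    X=np.linalg.solve(A,b); return X,[round(float(np.linalg.norm(P@(X-o))),2) for o,P in L]
def proj(c,X):
    r,_=cv2.Rodrigues(np.array(c['R'])); p,_=cv2.projectPoints(np.array(X,float).reshape(-1,1,3),r,np.array(c['t']),K(c),c['dist']); return p[:,0]
def snap(n,name):
    c=ctrl.get_calibration(n); im=ctrl.get_image(n)[:,:,::-1].copy(); cv2.imwrite(f'pics/{name}.png',im); 
    import pickle; pickle.dump(c,open(f'pics/{name}.pkl','wb')); return c,im
def load(name):
    import pickle; return pickle.load(open(f'pics/{name}.pkl','rb')),cv2.imread(f'pics/{name}.png')
def crop(name,u0,v0,u1,v1,s):
    im=cv2.imread(f'pics/{name}.png')[v0:v1,u0:u1]; cv2.imwrite(f'pics/{name}_c{u0}_{v0}.png',cv2.resize(im,None,fx=s,fy=s,interpolation=cv2.INTER_CUBIC))
E
python3 - <<'E'
from h import *
import pickle
for n in ["scene","top"]: pickle.dump(ctrl.get_calibration(n),open(f'pics/{n}0.pkl','wb'))
crop('scene0',290,170,410,260,6); crop('top0',260,150,380,250,6)
E
```

```text
(no output)
```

View pics/scene0_c290_170.png

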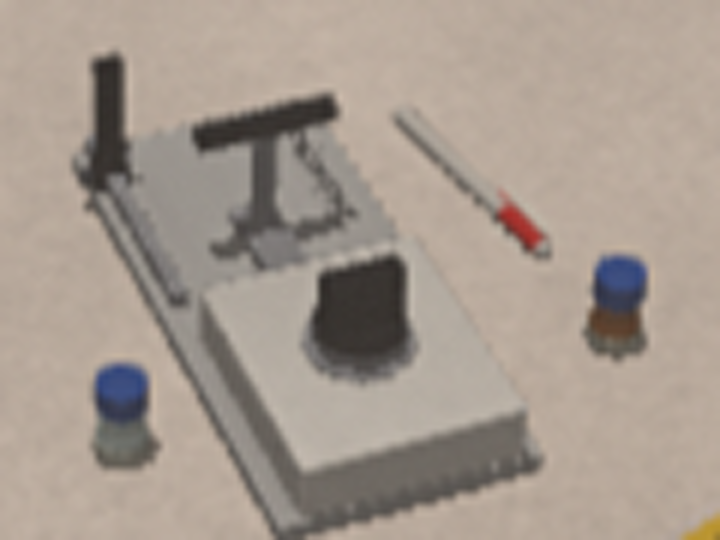

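View pics/top0_c260_150.png

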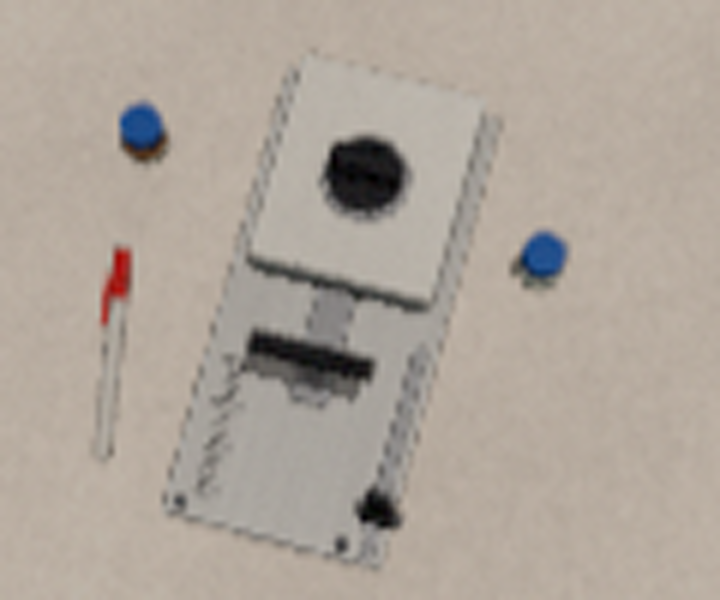

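```bash
python3 - <<'E'
from h import *
cs,_=load('scene0'); ct,_=load('top0')
S=lambda u,v:(290+(u+.5)/6-.5,170+(v+.5)/6-.5); T=lambda u,v:(260+(u+.5)/6-.5,150+(v+.5)/6-.5)
f=lambda s,t:tri([(cs,S(*s)),(ct,T(*t))])
P={}
for n,s,t in [('bar+y',(333,106),(250,342)),('bar-y',(200,135),(372,370)),('hf-y',(205,292),(432,300)),('hf+y',(403,238),(250,258)),('hb-y',(305,472),(492,100)),('hb+y',(525,410),(308,55)),('mark top',(107,60),(377,505))]:
    X,e=f(s,t);P[n]=X;print(n,X.round(1),e)
b=P['bar+y']-P['bar-y'];print('bar len',np.linalg.norm(b),'y dir yaw',np.degrees(np.arctan2(-b[0],b[1])))
for a,c in [('hf-y','hb-y'),('hf+y','hb+y')]:
    d=P[c]-P[a];print(np.linalg.norm(d),np.degrees(np.arctan2(d[1],d[0])))
d=P['hf+y']-P['hf-y'];print(np.linalg.norm(d),np.degrees(np.arctan2(-d[0],d[1])))
print('bar c',(P['bar+y']+P['bar-y'])/2,'house c',sum(P[k] for k in P if k[0]=='h')/4)
for s in [(362,330)]:pass
print('knob flange/wing top plane', plane(ct,T(366,175),60), plane(ct,T(366,170),90), plane(cs,S(362,262),90))
E
```

```text
bar+y [542.1  31.1  81.9] [1.89, 1.89]
bar-y [522.3 -34.8  85.5] [2.03, 2.03]
hf-y [570.1 -71.   40.9] [2.54, 2.54]
hf+y [599.2  29.3  38.8] [0.36, 0.36]
hb-y [ 686.7 -111.8   42.3] [3.34, 3.34]
hb+y [719.1  -8.3  40.6] [1.75, 1.75]
mark top [448.7 -33.1  83.7] [2.6, 2.6]
bar len 68.83813762448634 y dir yaw -16.72801175665325
123.52166495670778 -19.281371129116202
125.64779431933383 -17.45058302968055
104.5447819419863 -16.186873793144326
bar c [532.23716156  -1.84220841  83.72568415] house c [643.74782191 -40.47461453  40.63399713]
knob flange/wing top plane [638.6306779  -39.27787419  60.        ] [633.13756828 -38.98741913  90.        ] [640.48127815 -36.00357115  90.        ]
```

```bash
cat >> h.py <<'E'
def go(X,yawgoal=None):
    """shift to X (mm world) in tool axes (m), and turn so that tool y in world has heading yawgoal deg"""
    o=ctrl.get_obs();R=Ro.from_rotvec(o['orientation']).as_matrix()
    print('t',round(o['t'],2),'ee',o['ee_pos'].round(1),'F',o['ft_force'].round(1),'M',o['moment'].round(2),'w',round(o['width'],1),'q',o['qpos'].round(2))
    print('tool axes cols',R.round(3).tolist(),'y heading deg',np.degrees(np.arctan2(R[1,1],R[0,1])).round(2))
    if X is not None: print('shift tool m',(R.T@(np.array(X)-o['ee_pos'])/1000).round(4))
E
python3 - <<'E'
from h import *
go([560,-20,260])
c=ctrl.get_calibration('wrist');R=np.array(c['R']);o=ctrl.get_obs()
Rt=Ro.from_rotvec(o['orientation']).as_matrix()
print('cam in tool',Rt.T@(-R.T@c['t']-o['ee_pos']),'cam axes in tool\n',(Rt.T@R.T).round(3))
E
```

```text
t 0.15 ee [ 216.4 -585.9  247.1] F [ 0.4 -0.2 -0.6] M [-0.02  0.04 -0.01] w 87.8 q [-1.24  0.42  1.63 -0.    1.09 -0.02]
tool axes cols [[-0.0, 0.346, -0.938], [0.001, -0.938, -0.346], [-1.0, -0.001, -0.0]] y heading deg -69.73
shift tool m [-0.0124 -0.4118 -0.5184]
cam in tool [-137.94769519    0.22943644  -68.15762618] cam axes in tool
 [[ 0.    -0.252  0.968]
 [ 1.     0.     0.   ]
 [-0.     0.968  0.252]]
```

```bash
cat >> h.py <<'E'
def plan(X,n,h):
    o=ctrl.get_obs();R=Ro.from_rotvec(o['orientation']).as_matrix()
    h0=np.degrees(np.arctan2(R[1,1],R[0,1]));dy=-np.radians(h-h0)/n
    d=(np.array(X)-o['ee_pos'])/1000/n
    print('yaw/row',dy.round(4),'step',np.linalg.norm(d))
    for i in range(n):
        print([*(R.T@d).round(3).tolist(),round(float(dy),3)]); R=R@Ro.from_rotvec([dy,0,0]).as_matrix()
E
python3 -c "
from h import *
plan([600,25,250],17,-17)"
```

```text
yaw/row -0.0541 step 0.04243202840727063
[-0.0, -0.026, -0.034, -0.054]
[-0.0, -0.024, -0.035, -0.054]
[-0.0, -0.022, -0.036, -0.054]
[-0.0, -0.02, -0.037, -0.054]
[-0.0, -0.018, -0.038, -0.054]
[-0.0, -0.016, -0.039, -0.054]
[-0.0, -0.014, -0.04, -0.054]
[-0.0, -0.012, -0.041, -0.054]
[-0.0, -0.009, -0.041, -0.054]
[-0.0, -0.007, -0.042, -0.054]
[-0.0, -0.005, -0.042, -0.054]
[-0.0, -0.003, -0.042, -0.054]
[-0.0, -0.0, -0.042, -0.054]
[-0.0, 0.002, -0.042, -0.054]
[-0.0, 0.004, -0.042, -0.054]
[-0.0, 0.007, -0.042, -0.054]
[-0.0, 0.009, -0.042, -0.054]
```

>>> arm_command(deltas=[[0,-0.026,-0.034,-0.054],[0,-0.024,-0.035,-0.054],[0,-0.022,-0.036,-0.054],[0,-0.02,-0.037,-0.054],[0,-0.018,-0.038,-0.054],[0,-0.016,-0.039,-0.054],[0,-0.014,-0.04,-0.054],[0,-0.012,-0.041,-0.054],[0,-0.009,-0.041,-0.054],[0,-0.007,-0.042,-0.054]])

```text
t: 1.15
ee_pos: [443.2, -216.6, 245.2]
orientation: [1.68, 0.819, -1.681]
ft_force: [1.4, 0.1, -0.5]
width: 87.8
```

```bash
python3 -c "
from h import *
go([600,25,250]);plan([600,25,250],10,-17)"
```

```text
t 1.15 ee [ 443.2 -216.6  245.2] F [ 1.4  0.1 -0.5] M [-0.04 -0.06 -0.01] w 87.8 q [-0.48  0.23  1.92  0.    0.99  0.19]
tool axes cols [[-0.001, 0.787, -0.617], [0.001, -0.617, -0.787], [-1.0, -0.001, -0.0]] y heading deg -38.11
shift tool m [-0.0047 -0.0258 -0.2868]
yaw/row -0.0368 step 0.02880037784261395
[-0.0, -0.003, -0.029, -0.037]
[-0.0, -0.002, -0.029, -0.037]
[-0.0, -0.0, -0.029, -0.037]
[-0.0, 0.001, -0.029, -0.037]
[-0.0, 0.002, -0.029, -0.037]
[-0.0, 0.003, -0.029, -0.037]
[-0.0, 0.004, -0.029, -0.037]
[-0.0, 0.005, -0.028, -0.037]
[-0.0, 0.006, -0.028, -0.037]
[-0.0, 0.007, -0.028, -0.037]
```

>>> arm_command(deltas=[[0,-0.003,-0.03,-0.037],[0,-0.002,-0.03,-0.037],[0,0,-0.03,-0.037],[0,0.001,-0.03,-0.037],[0,0.002,-0.03,-0.037],[0,0.003,-0.03,-0.037],[0,0.004,-0.029,-0.037],[0,0.005,-0.029,-0.037],[0,0.006,-0.028,-0.037],[0,0.006,-0.02,-0.037]], hand=0.06)

```text
t: 2.15
ee_pos: [604.4, 40.8, 243.7]
orientation: [1.407, 1.071, -1.411]
ft_force: [-0.0, -0.4, -0.4]
width: 60.2
```

```bash
python3 -c "
from h import *
go([600,25,250]);snap('wrist','w1')"
```

```text
t 2.15 ee [604.4  40.8 243.7] F [-0.  -0.4 -0.4] M [-0.01 -0.06  0.04] w 60.2 q [0.05 0.4  1.67 0.   1.07 0.32]
tool axes cols [[-0.004, 0.963, -0.271], [0.001, -0.271, -0.963], [-1.0, -0.004, -0.0]] y heading deg -15.71
shift tool m [-0.0063  0.      0.0164]
```

View pics/w1.png

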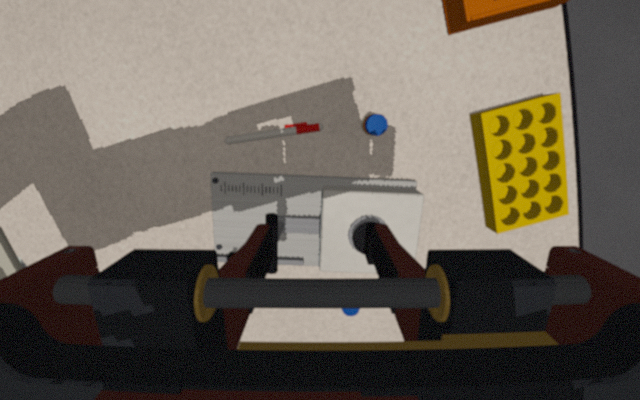

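The unit shows in the wrist picture at columns 210-425, rows 170-270, with the fingers covering the bar (272,240) and the knob (365,235). I'll shift along tool +z to uncover them.

>>> arm_command(deltas=[[0,0,0.035,0.01],[0,0,0.035,0.01],[0,0,0.02,0],[0,0,0,0]])

```text
t: 2.6
ee_pos: [580.2, -44.3, 242.0]
orientation: [1.417, 1.064, -1.421]
ft_force: [0.0, 0.2, -0.1]
width: 59.9
```

```bash
python3 -c "
from h import *
go([600,25,250]);snap('wrist','w2')"
```

```text
t 2.6 ee [580.2 -44.3 242. ] F [ 0.   0.2 -0.1] M [-0.03 -0.04 -0.05] w 59.9 q [-0.1   0.37  1.73  0.    1.05  0.19]
tool axes cols [[-0.005, 0.959, -0.284], [0.002, -0.284, -0.959], [-1.0, -0.005, -0.001]] y heading deg -16.48
shift tool m [-0.0079 -0.0007 -0.072 ]
```

>>> arm_command(deltas=[[0,0.02,0.03,0],[0,0.02,0.03,0],[0,0.0,0.01,0],[0,0,0,0]])

```text
t: 3.05
ee_pos: [599.9, -121.2, 241.5]
orientation: [1.417, 1.066, -1.419]
ft_force: [0.3, 0.1, 0.3]
width: 60.2
```

```bash
python3 -c "
from h import *
go([600,25,250]);snap('wrist','w3')
crop('w2',160,40,460,240,2.6);crop('w3',160,0,460,200,2.6)"
```

```text
t 3.05 ee [ 599.9 -121.2  241.5] F [0.3 0.1 0.3] M [-0.   -0.05  0.07] w 60.2 q [-0.22  0.41  1.66  0.    1.07  0.06]
tool axes cols [[-0.004, 0.959, -0.282], [0.004, -0.282, -0.959], [-1.0, -0.005, -0.003]] y heading deg -16.4
shift tool m [-0.0079 -0.0412 -0.1403]
```

View pics/w2_c160_40.png

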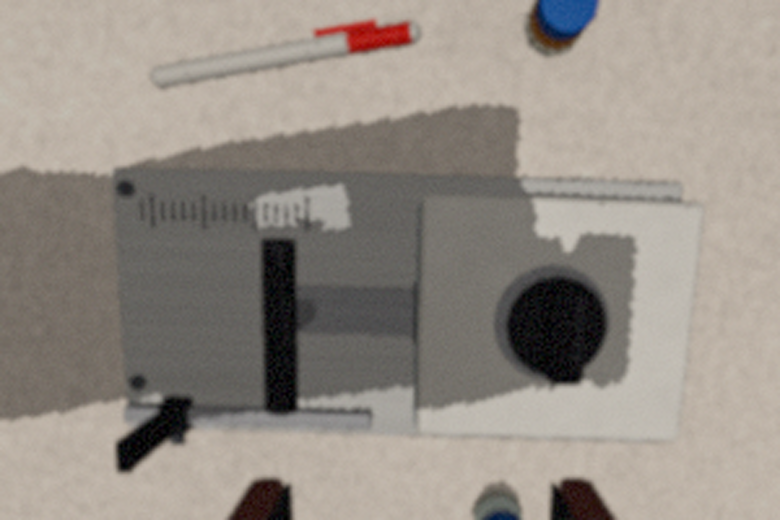

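View pics/w3_c160_0.png

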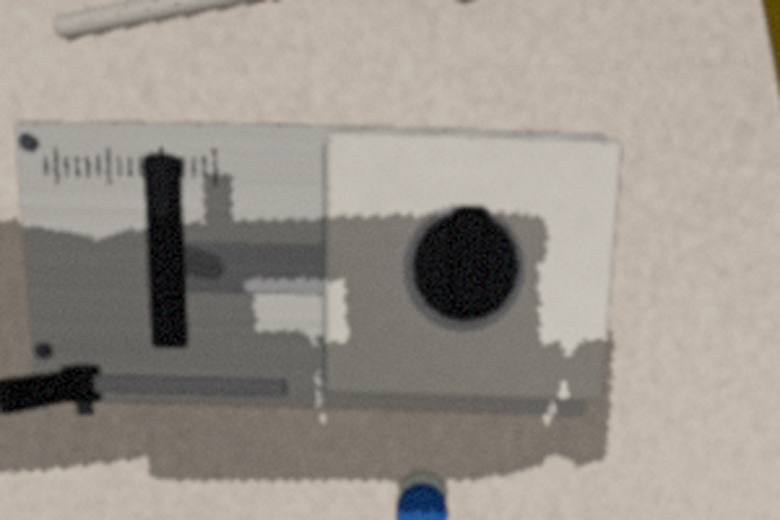

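```bash
python3 - <<'E'
from h import *
r={}
for n,(u0,v0) in [('w2',(160,40)),('w3',(160,0))]:
    c,im=load(n); m=(im.max(2)<40).astype(np.uint8)
    cs,_=cv2.findContours(m,cv2.RETR_EXTERNAL,cv2.CHAIN_APPROX_NONE)
    for k in cs:
        a=cv2.contourArea(k)
        if 300<a<3500:
            rc=cv2.minAreaRect(k); (x,y)=rc[0]
            if y<205: print(n,'crop pos',((x-u0)*2.6,(y-v0)*2.6),'rect',rc,'circle',cv2.minEnclosingCircle(k),a)
    g=im[v0:v0+200,160:460].astype(float); g=np.clip(g*5,0,255).astype(np.uint8); cv2.imwrite(f'pics/{n}_b.png',cv2.resize(g,None,fx=2.6,fy=2.6,interpolation=cv2.INTER_CUBIC))
E
```

```text
w2 crop pos (554.5494995117188, 325.1224304199219) rect ((373.28826904296875, 165.04708862304688), (36.12405014038086, 37.50458908081055), 32.47119140625) circle ((374.0, 166.82894897460938), 20.088138580322266) 1058.0
w2 crop pos (279.9694091796875, 324.96239013671874) rect ((267.6805419921875, 164.98553466796875), (64.19823455810547, 12.677982330322266), 88.78113555908203) circle ((267.0, 165.0), 32.388370513916016) 681.0
w2 crop pos (1124.0215454101562, 229.69208374023438) rect ((592.3159790039062, 128.34310913085938), (257.62884521484375, 6.045908451080322), 86.12532043457031) circle ((590.0, 128.5), 128.8148956298828) 436.5
w3 crop pos (48.1, 387.40000000000003) rect ((178.5, 149.0), (16.0, 37.0), 90.0) circle ((178.5, 148.5), 19.6087703704834) 396.5
w3 crop pos (464.7500793457031, 264.55) rect ((338.7500305175781, 101.75), (38.890869140625, 39.59797668457031), 45.0) circle ((338.5, 101.0), 21.148386001586914) 1198.0
w3 crop pos (166.2871307373047, 249.60491943359375) rect ((223.9565887451172, 96.00189208984375), (72.45329284667969, 13.639287948608398), 87.51044464111328) circle ((224.0, 96.0), 36.496673583984375) 815.5
w3 crop pos (1089.0662719726563, 327.1027404785156) rect ((578.8716430664062, 125.80874633789062), (252.8726043701172, 5.755507946014404), 85.38934326171875) circle ((576.5, 126.0), 126.43684387207031) 406.0
```

View pics/w2_b.png

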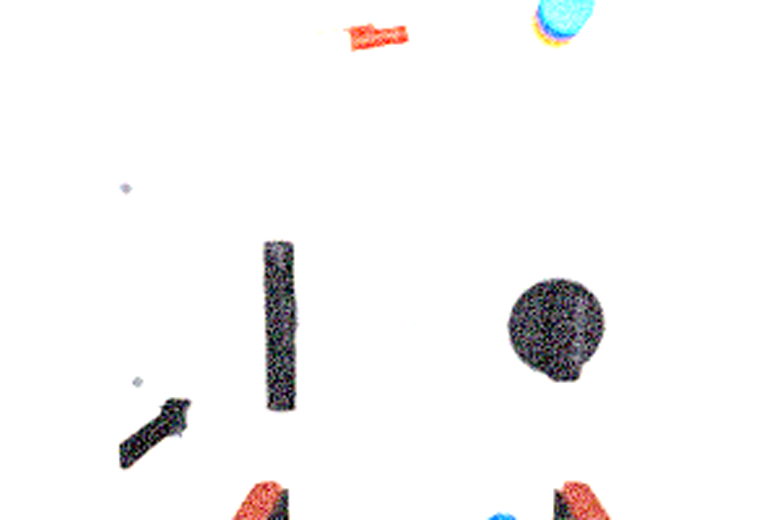

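View pics/w3_b.png

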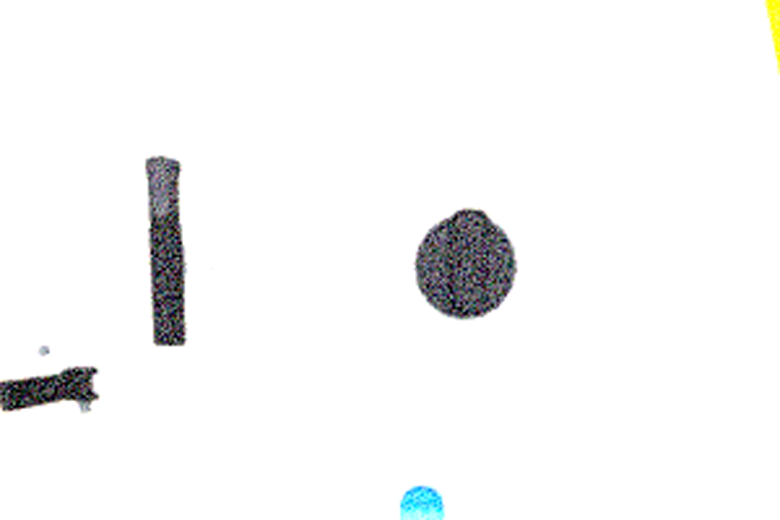

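```bash
python3 - <<'E'
from h import *
c2,_=load('w2');c3,_=load('w3')
A=lambda u,v:(160+(u+.5)/2.6-.5,40+(v+.5)/2.6-.5); B=lambda u,v:(160+(u+.5)/2.6-.5,(v+.5)/2.6-.5)
P={}
for n,a,b in [('bar+y',(279,241),(162,157)),('bar-y',(281,410),(170,345)),('flange',(556,326),(466,267)),('hf-y',(418,430),(325,397)),('hf+y',(422,197),(328,136)),('hb+y',(703,205),(620,143)),('mark',(123,455),(2,390))]:
    X,e=tri([(c2,A(*a)),(c3,B(*b))]);P[n]=X;print(n,X.round(1),e)
b=P['bar+y']-P['bar-y'];print('len',np.linalg.norm(b),'heading of unit x',np.degrees(np.arctan2(-b[0],b[1])))
f=P['hf+y']-P['hf-y'];print('front',np.linalg.norm(f),np.degrees(np.arctan2(-f[0],f[1])))
f=P['hb+y']-P['hf+y'];print('side',np.linalg.norm(f),np.degrees(np.arctan2(f[1],f[0])))
print('bar c',(P['bar+y']+P['bar-y'])/2)
for n,c,Q,t,fl in [('w2',c2,A,(565,378),(556,326)),('w3',c3,B,(470,210),(466,267))]:
    print(n,'wing end z90',plane(c,Q(*t),90),'flange z55',plane(c,Q(*fl),55))
    print(n,'bar ends z85',[plane(c,Q(*p),85).round(1) for p in ([(279,241),(281,410)] if n=='w2' else [(162,157),(170,345)])])
    print(n,'house f z45',[plane(c,Q(*p),45).round(1) for p in ([(418,430),(422,197),(703,205),(675,440)] if n=='w2' else [(325,397),(328,136),(620,143)])])
    d=np.degrees
E
```

```text
bar+y [544.3  30.3  88.2] [0.01, 0.01]
bar-y [522.3 -34.   85.3] [0.01, 0.01]
flange [642.8 -37.4  57.2] [0.06, 0.06]
hf-y [567.8 -72.6  32.9] [1.58, 1.58]
hf+y [602.3  31.9  38.7] [0.21, 0.21]
hb+y [719.8  -6.1  43.3] [0.24, 0.24]
mark [457.2 -31.6  96.6] [0.11, 0.11]
len 68.04158532939249 heading of unit x -18.834997038348558
front 110.22176656087527 -18.23536956167094
side 123.6666952322398 -17.910621718770326
bar c [533.31861218  -1.87438935  86.72394069]
w2 wing end z90 [636.84768049 -52.71270133  90.        ] flange z55 [643.02838173 -37.75785578  55.        ]
w2 bar ends z85 [array([543.7,  30.4,  85. ]), array([522.3, -34.1,  85. ])]
w2 house f z45 [array([570.4, -68.9,  45. ]), array([602. ,  31.7,  45. ]), array([719.5,  -5.9,  45. ]), array([ 685.6, -107.9,   45. ])]
w3 wing end z90 [647.33468979 -20.31695748  90.        ] flange z55 [643.02079071 -37.21212916  55.        ]
w3 bar ends z85 [array([543.5,  31.2,  85. ]), array([522.3, -34. ,  85. ])]
w3 house f z45 [array([568.1, -72.5,  45. ]), array([602.8,  30.4,  45. ]), array([719.1,  -6.4,  45. ])]
```

```bash
python3 -c "
from h import *
plan([642.5,-37.3,140],4,-18.1)"
```

```text
yaw/row 0.0076 step 0.03451812330142144
[0.025, 0.004, -0.023, 0.008]
[0.025, 0.004, -0.023, 0.008]
[0.025, 0.004, -0.023, 0.008]
[0.025, 0.004, -0.023, 0.008]
```

>>> arm_command(deltas=[[0.01,0.005,-0.03,0.008],[0.025,0.005,-0.03,0.008],[0.03,0.005,-0.024,0.008],[0.03,0.003,-0.008,0.006],[0.006,0,0,0],[0,0,0,0]])

```text
t: 3.7
ee_pos: [644.4, -26.4, 139.9]
orientation: [1.439, 1.05, -1.435]
ft_force: [-0.1, -0.4, -0.7]
width: 60.3
```

```bash
python3 -c "
from h import *
go([642.5,-37.3,90]);snap('wrist','w4');snap('scene','s4');crop('s4',270,130,420,260,5)"
```

```text
t 3.7 ee [644.4 -26.4 139.9] F [-0.1 -0.4 -0.7] M [-0.06 -0.08 -0.03] w 60.3 q [-0.06  0.58  1.65  0.01  0.91  0.25]
tool axes cols [[-0.002, 0.951, -0.308], [0.005, -0.308, -0.951], [-1.0, -0.003, -0.005]] y heading deg -17.92
shift tool m [0.0499 0.0017 0.0112]
```

View pics/w4.png

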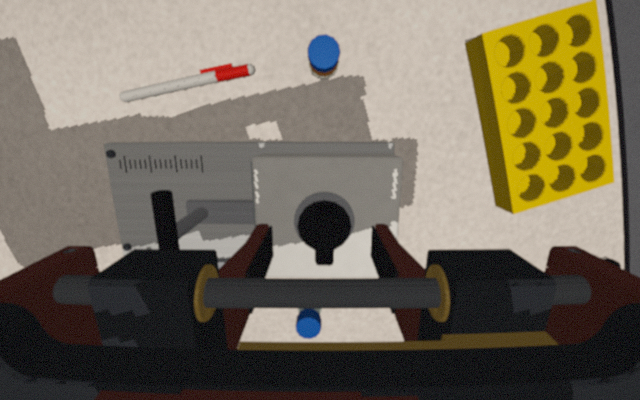

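View pics/s4_c270_130.png

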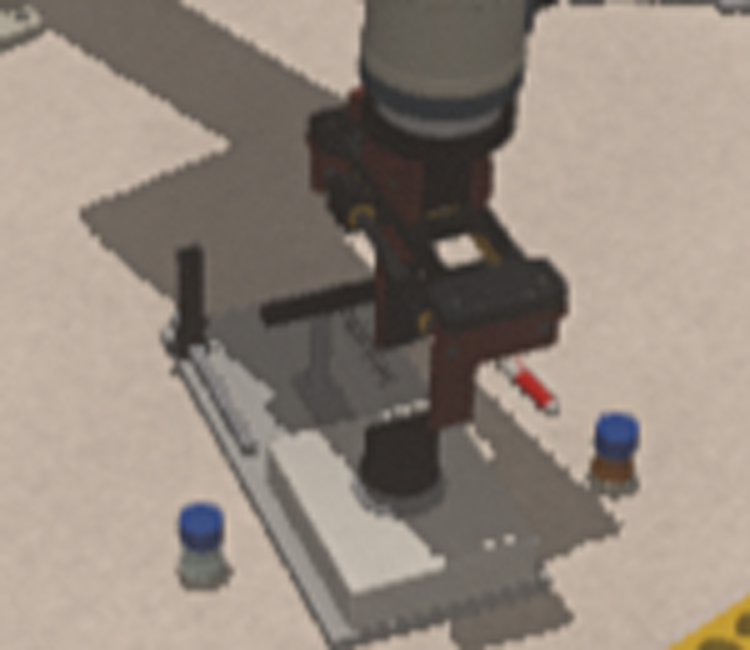

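The wing's end at (324,262) is centred between the fingers (columns about 270 and 375). It still needs 11 mm along tool z and 50 mm down.

>>> arm_command(deltas=[[0.01,0.002,0.011,0.003],[0.02,0,0,0],[0.015,0,0,0],[0.005,0,0,0],[0,0,0,0]])

```text
t: 4.3
ee_pos: [645.7, -43.1, 94.3]
orientation: [1.449, 1.038, -1.432]
ft_force: [-0.4, -0.7, -0.3]
width: 59.9
```

```bash
python3 -c "
from h import *
go([642.5,-37.3,90])"
```

```text
t 4.3 ee [645.7 -43.1  94.3] F [-0.4 -0.7 -0.3] M [ 0.02 -0.01 -0.  ] w 59.9 q [-0.09  0.64  1.67  0.01  0.82  0.23]
tool axes cols [[0.009, 0.949, -0.315], [0.004, -0.315, -0.949], [-1.0, 0.008, -0.007]] y heading deg -18.36
shift tool m [ 0.0043 -0.0049 -0.0045]
```

>>> arm_command(deltas=[[0.004,-0.004,-0.005,0],[0,0,0,0]])

```text
t: 4.5
ee_pos: [643.7, -37.3, 90.8]
orientation: [1.451, 1.037, -1.432]
ft_force: [-0.5, 0.7, 0.8]
width: 60.0
```

```bash
python3 -c "
from h import *
go([642.5,-37.3,90])"
```

```text
t 4.5 ee [643.7 -37.3  90.8] F [-0.5  0.7  0.8] M [-0.   -0.09 -0.04] w 60.0 q [-0.08  0.65  1.67  0.01  0.81  0.24]
tool axes cols [[0.01, 0.949, -0.316], [0.004, -0.316, -0.949], [-1.0, 0.009, -0.007]] y heading deg -18.42
shift tool m [ 0.0008 -0.0012  0.0004]
```

Good, closing.

>>> arm_command(deltas=[[0,0,0,0],[0,0,0,0],[0,0,0,0],[0,0,0,0],[0,0,0,0],[0,0,0,0]], hand=0.0)

```text
t: 5.1
ee_pos: [644.3, -36.6, 92.4]
orientation: [1.451, 1.036, -1.43]
ft_force: [-7.0, 2.5, 4.2]
width: 15.6
```

```bash
python3 -c "
from h import *
go([642.5,-37.3,83]);snap('scene','s5');crop('s5',270,130,420,260,5)"
```

```text
t 5.1 ee [644.3 -36.6  92.4] F [-7.   2.5  4.2] M [ 0.56  1.36 -0.01] w 15.6 q [-0.08  0.64  1.67  0.01  0.81  0.24]
tool axes cols [[0.012, 0.949, -0.315], [0.004, -0.315, -0.949], [-1.0, 0.01, -0.007]] y heading deg -18.36
shift tool m [ 0.0094 -0.0016  0.0013]
```

View pics/s5_c270_130.png

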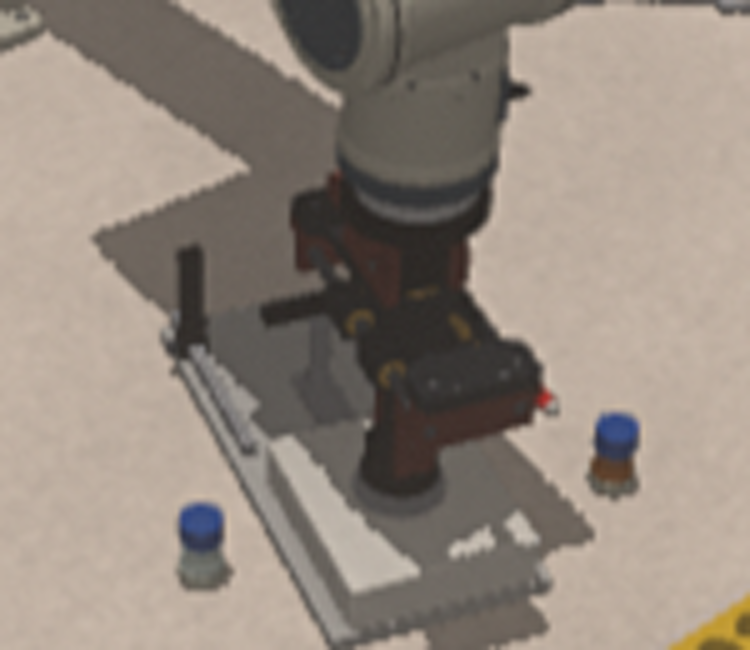

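>>> arm_command(deltas=[[0.004,-0.001,0,0],[0.004,0,0,0],[0.003,0,0,0]])

```text
t: 5.45
ee_pos: [643.5, -36.0, 85.1]
orientation: [1.451, 1.037, -1.43]
ft_force: [-11.2, 1.3, 36.0]
width: 13.7
```

```bash
python3 -c "
from h import *
go([642.5,-37.3,83])"
```

```text
t 5.45 ee [643.5 -36.   85.1] F [-11.2   1.3  36. ] M [0.2  2.15 0.02] w 13.7 q [-0.08  0.65  1.68  0.01  0.8   0.24]
tool axes cols [[0.011, 0.949, -0.315], [0.004, -0.315, -0.949], [-1.0, 0.01, -0.008]] y heading deg -18.34
shift tool m [ 0.002  -0.0006  0.0015]
```

>>> arm_command(deltas=[[0.001,0,0,0.08],[0.001,0,0,0.12]])

```text
t: 5.65
ee_pos: [643.1, -36.1, 85.7]
orientation: [1.594, 0.912, -1.573]
ft_force: [-2.4, -0.3, 8.2]
width: 13.8
```

```bash
python3 -c "
from h import *
go([642.8,-36.9,84])"
```

```text
t 5.65 ee [643.1 -36.1  85.7] F [-2.4 -0.3  8.2] M [-0.07  0.51  0.05] w 13.8 q [-0.08  0.65  1.68  0.01  0.8   0.44]
tool axes cols [[0.011, 0.866, -0.501], [0.004, -0.501, -0.866], [-1.0, 0.007, -0.009]] y heading deg -30.05
shift tool m [0.0017 0.0001 0.0008]
```

>>> arm_command(deltas=[[0.002,0,0,0.12],[0.002,0,0,0.12],[0.0015,0,0,0.12]])

```text
t: 5.95
ee_pos: [643.6, -36.4, 85.3]
orientation: [1.845, 0.64, -1.822]
ft_force: [-4.5, -0.2, 10.9]
width: 13.4
```

```bash
python3 -c "
from h import *
go([642.8,-36.9,84])"
```

```text
t 5.95 ee [643.6 -36.4  85.3] F [-4.5 -0.2 10.9] M [-0.18  1.04  0.02] w 13.4 q [-0.08  0.65  1.67  0.01  0.8   0.82]
tool axes cols [[0.011, 0.622, -0.783], [0.003, -0.783, -0.622], [-1.0, 0.004, -0.011]] y heading deg -51.51
shift tool m [ 0.0013 -0.0001  0.0009]
```

>>> arm_command(deltas=[[0.002,0,0,0.12],[0.002,0,0,0.12],[0.002,0,0,0.12],[0.0015,0,0,0.12],[0.0015,0,0,0.12]])

```text
t: 6.45
ee_pos: [643.7, -37.2, 85.3]
orientation: [2.211, 0.054, -2.186]
ft_force: [-4.4, 0.0, 11.6]
width: 13.8
```

```bash
python3 -c "
from h import *
go([642.8,-36.9,84])"
```

```text
t 6.45 ee [643.7 -37.2  85.3] F [-4.4  0.  11.6] M [-0.18  0.96  0.1 ] w 13.8 q [-0.08  0.65  1.67  0.    0.8   1.44]
tool axes cols [[0.011, 0.048, -0.999], [0.002, -0.999, -0.048], [-1.0, -0.001, -0.011]] y heading deg -87.27
shift tool m [ 0.0013 -0.0003  0.0009]
```

>>> arm_command(deltas=[[0.002,0,0,0.1],[0.002,0,0,0.1],[0.0015,0,0,0.06]])

```text
t: 6.75
ee_pos: [644.0, -37.5, 85.3]
orientation: [-2.115, 0.233, 2.09]
ft_force: [-3.1, 2.1, 9.2]
width: 14.6
```

```bash
python3 -c "
from h import *
go([642.8,-36.9,84])"
```

```text
t 6.75 ee [644.  -37.5  85.3] F [-3.1  2.1  9.2] M [0.15 0.61 0.78] w 14.6 q [-0.08  0.65  1.67  0.    0.8   1.71]
tool axes cols [[0.012, -0.221, -0.975], [0.001, -0.975, 0.221], [-1.0, -0.003, -0.011]] y heading deg -102.78
shift tool m [ 0.0013 -0.0003  0.0013]
```

>>> arm_command(deltas=[[0,0,0,-0.03],[-0.004,0,0,0],[-0.002,0,0,0]])

```text
t: 7.05
ee_pos: [643.3, -37.3, 92.7]
orientation: [-2.133, 0.2, 2.11]
ft_force: [5.4, -0.2, -18.8]
width: 14.4
```

>>> arm_command(deltas=[[0,0,0,0],[0,0,0,0],[0,0,0,0],[0,0,0,0]], hand=0.06)

```text
t: 7.45
ee_pos: [643.6, -37.3, 92.5]
orientation: [-2.133, 0.201, 2.109]
ft_force: [-0.1, 0.0, -0.7]
width: 42.6
```

>>> arm_command(deltas=[[-0.02,0,0,0],[-0.03,0,0,0],[-0.04,0,0,-0.02],[0,0,0,0]])

```text
t: 7.85
ee_pos: [642.2, -37.6, 184.0]
orientation: [-2.14, 0.181, 2.123]
ft_force: [-0.1, 0.1, 1.1]
width: 60.1
```

```bash
python3 -c "
from h import *
go([642.8,-36.9,84]);snap('scene','s6');crop('s6',270,130,420,260,5);snap('wrist','w6')"
```

```text
t 7.85 ee [642.2 -37.6 184. ] F [-0.1  0.1  1.1] M [ 0.05 -0.02  0.01] w 60.1 q [-0.08  0.52  1.64  0.    0.98  1.66]
tool axes cols [[0.008, -0.17, -0.985], [0.0, -0.985, 0.17], [-1.0, -0.002, -0.008]] y heading deg -99.77
shift tool m [ 0.1    -0.0006  0.0003]
```

View pics/s6_c270_130.png

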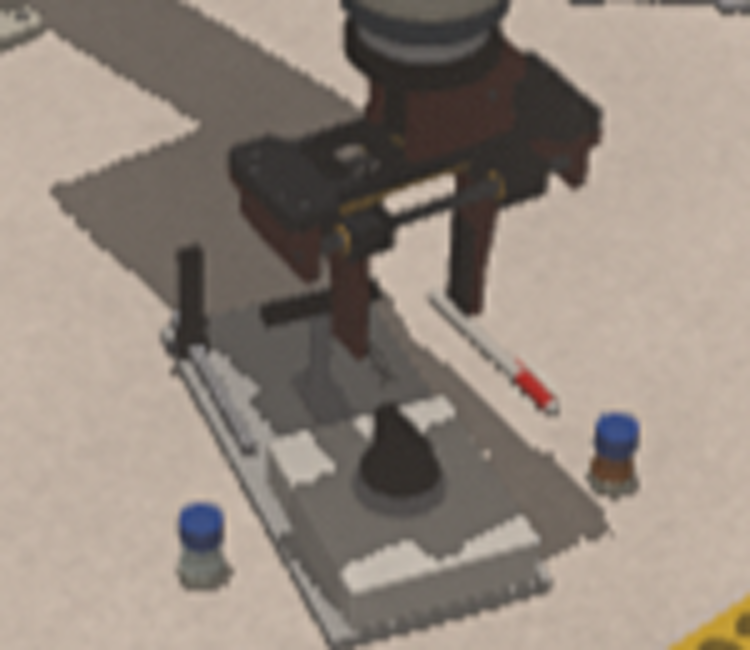

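View pics/w6.png

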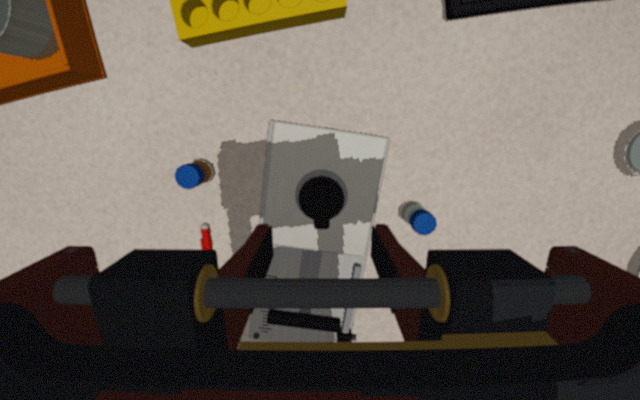

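The scene picture shows the knob up again and the wing now pointing along the unit, about 81° round. The bar is still home. Next I'll turn back and look at the marker from two places.

```bash
python3 -c "
from h import *
plan([510,-85,240],10,-18.1)"
```

```text
yaw/row -0.1426 step 0.015052396152549963
[-0.006, 0.007, 0.012, -0.143]
[-0.006, 0.005, 0.013, -0.143]
[-0.006, 0.003, 0.013, -0.143]
[-0.006, 0.001, 0.014, -0.143]
[-0.006, -0.001, 0.014, -0.143]
[-0.006, -0.003, 0.014, -0.143]
[-0.006, -0.004, 0.013, -0.143]
[-0.006, -0.006, 0.012, -0.143]
[-0.006, -0.008, 0.011, -0.143]
[-0.006, -0.009, 0.01, -0.143]
```

>>> arm_command(deltas=[[-0.015,0.005,0.012,-0.143],[-0.015,0.004,0.013,-0.143],[-0.01,0.003,0.013,-0.143],[-0.006,0.001,0.014,-0.143],[-0.006,-0.001,0.014,-0.143],[-0.002,-0.003,0.014,-0.143],[0,-0.004,0.013,-0.143],[0,-0.006,0.012,-0.143],[0,-0.008,0.011,-0.143],[0,-0.009,0.01,-0.143]])

```text
t: 8.95
ee_pos: [499.6, -84.6, 220.8]
orientation: [1.386, 1.095, -1.414]
ft_force: [1.0, -0.0, -0.1]
width: 60.0
```

```bash
python3 -c "
from h import *
go([510,-85,240]);snap('wrist','w7')"
```

```text
t 8.95 ee [499.6 -84.6 220.8] F [ 1.  -0.  -0.1] M [ 0.02 -0.06  0.05] w 60.0 q [-0.19  0.3   1.9  -0.    0.97  0.07]
tool axes cols [[-0.023, 0.967, -0.254], [0.004, -0.254, -0.967], [-1.0, -0.024, 0.002]] y heading deg -14.72
shift tool m [-0.0194  0.0096 -0.0022]
```

View pics/w7.png

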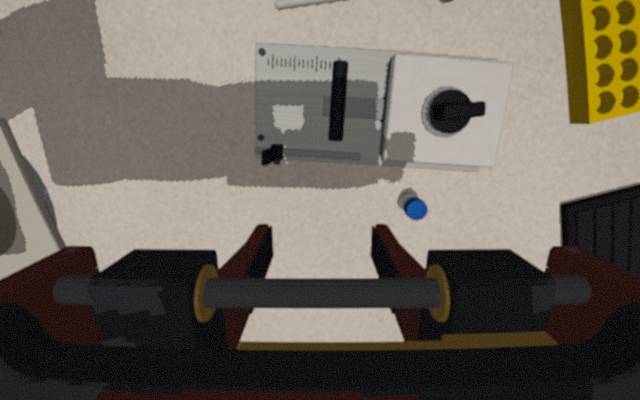

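>>> arm_command(deltas=[[0,-0.03,-0.01,0.03],[0,-0.03,-0.01,0.03],[0,-0.015,0,0],[0,0,0,0]])

```text
t: 9.4
ee_pos: [426.5, -44.3, 218.2]
orientation: [1.429, 1.063, -1.471]
ft_force: [1.0, 0.0, -0.2]
width: 60.3
```

```bash
python3 -c "
from h import *
go([510,-85,240]);snap('wrist','w8');crop('w7',230,40,390,180,5);crop('w8',260,40,420,180,5)"
```

```text
t 9.4 ee [426.5 -44.3 218.2] F [ 1.   0.  -0.2] M [-0.04 -0.06  0.08] w 60.3 q [-0.13  0.19  2.05  0.    0.93  0.19]
tool axes cols [[-0.033, 0.947, -0.32], [0.006, -0.32, -0.948], [-0.999, -0.033, 0.005]] y heading deg -18.65
shift tool m [-0.0248  0.0913  0.012 ]
```

View pics/w7_c230_40.png

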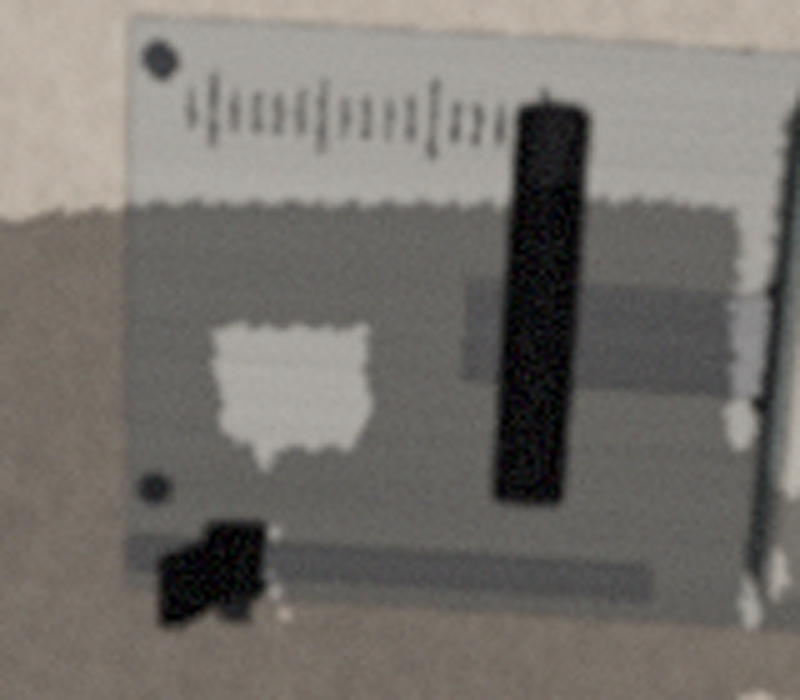

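View pics/w8_c260_40.png

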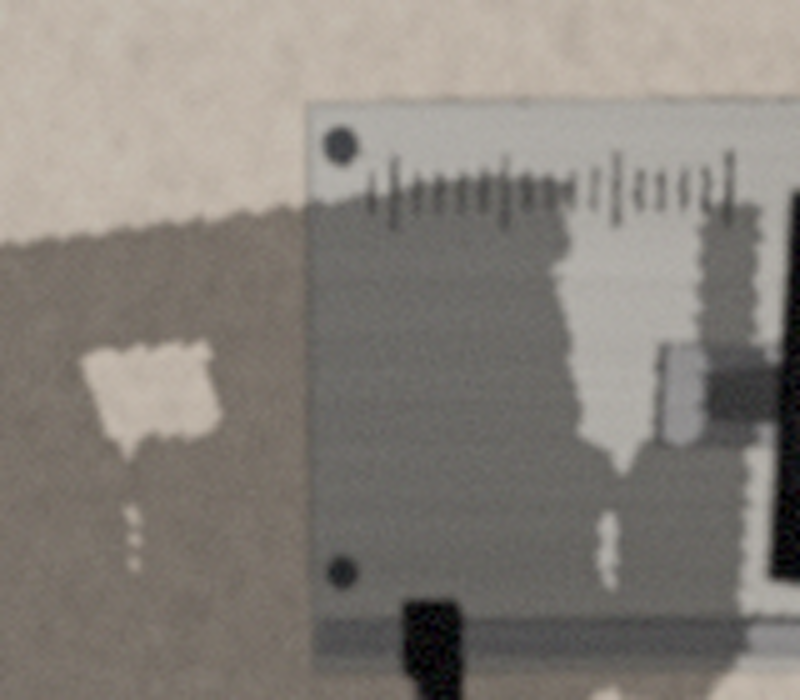

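```bash
python3 - <<'E'
from h import *
o=[]
for n,u0,v0 in [('w7',240,40),('w8',310,60)]:
    c,im=load(n); g=im[v0:v0+150,u0:u0+160].astype(float); g=np.clip(g*3,0,255).astype(np.uint8); o.append(cv2.resize(g,None,fx=2.5,fy=2.5,interpolation=cv2.INTER_CUBIC))
cv2.imwrite('pics/m78.png',np.hstack(o))
E
```

```text
(no output)
```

View pics/m78.png

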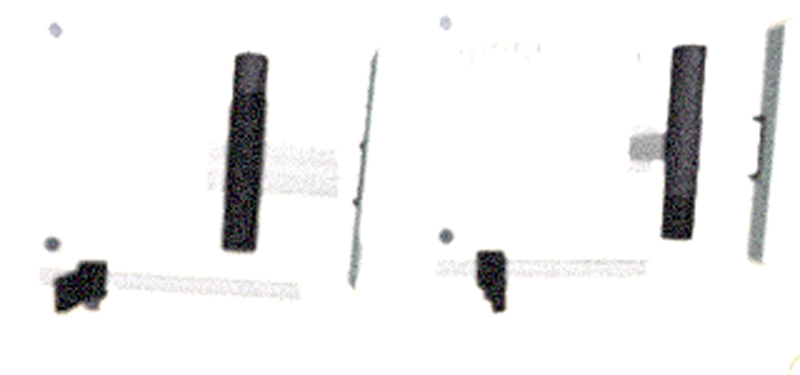

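```bash
python3 - <<'E'
from h import *
c7,_=load('w7');c8,_=load('w8')
A=lambda u,v:(240+(u+.5)/2.5-.5,40+(v+.5)/2.5-.5); B=lambda u,v:(310+(u-400+.5)/2.5-.5,60+(v+.5)/2.5-.5)
u=np.array([.9505,-.3107,0]);v=np.array([.3107,.9505,0])
P={}
for n,a,b in [('blade',(65,292),(498,294)),('bl edge far',(57,292),(490,294)),('bar+y',(251,53),(691,45)),('bar-y',(239,250),(676,239))]:
    X,e=tri([(c7,A(*a)),(c8,B(*b))]);P[n]=X
    Y=[plane(c7,A(*a),90 if 'bl' in n else 85),plane(c8,B(*b),90 if 'bl' in n else 85)]
    print(n,X.round(1),e,'planes',Y[0].round(1),Y[1].round(1)); P[n+'p']=(Y[0]+Y[1])/2
bc=(P['bar+y']+P['bar-y'])/2; bp=(P['bar+yp']+P['bar-yp'])/2
d=P['bar+yp']-P['bar-yp']; print('bar',bc,bp,'len',np.linalg.norm(d),np.degrees(np.arctan2(-d[0],d[1])))
for n in ['blade','bladep']:
    q=P[n]-(bc if n=='blade' else bp);print(n,q@u,q@v,q[2])
E
```

```text
blade [453.4 -33.3  82.9] [0.58, 0.58] planes [455.4 -32.5  90. ] [453.1 -32.5  90. ]
bl edge far [450.4 -32.5  82.9] [0.48, 0.48] planes [452.4 -31.7  90. ] [450.2 -31.5  90. ]
bar+y [543.2  30.7  89.6] [0.14, 0.14] planes [543.7  31.7  85. ] [544.7  30.8  85. ]
bar-y [522.8 -34.3  85.2] [0.04, 0.04] planes [522.7 -34.3  85. ] [522.8 -34.3  85. ]
bar [533.00317202  -1.76588368  87.38892345] [533.50227453  -1.51578282  85.        ] len 68.93683595437544 -18.10512273725618
blade -65.88201286382588 -54.753538128948726 -4.462202836333347
bladep -65.7279901014448 -54.06478839486029 5.0
```

```bash
python3 -c "
from h import *
plan([533.2,-1.7,140],5,-18.1)"
```

```text
yaw/row -0.0019 step 0.02764993180128074
[0.015, 0.018, -0.015, -0.002]
[0.015, 0.018, -0.015, -0.002]
[0.015, 0.018, -0.015, -0.002]
[0.015, 0.018, -0.015, -0.002]
[0.015, 0.018, -0.015, -0.002]
```

>>> arm_command(deltas=[[0.005,0.02,-0.017,0],[0.005,0.02,-0.017,0],[0.015,0.02,-0.017,0],[0.015,0.018,-0.012,0],[0.015,0.008,-0.007,0],[0.012,0.002,-0.003,0],[0,0,0,0]])

```text
t: 10.15
ee_pos: [544.2, -3.6, 142.6]
orientation: [1.44, 1.052, -1.476]
ft_force: [-0.0, -0.7, 1.2]
width: 60.1
```

```bash
python3 -c "
from h import *
go([533.2,-1.7,92])"
```

```text
t 10.15 ee [544.2  -3.6 142.6] F [-0.  -0.7  1.2] M [-0.05 -0.08  0.01] w 60.1 q [-0.03  0.46  1.86  0.01  0.84  0.3 ]
tool axes cols [[-0.028, 0.943, -0.331], [0.005, -0.331, -0.944], [-1.0, -0.029, 0.005]] y heading deg -19.34
shift tool m [ 0.0509 -0.0096  0.0016]
```

>>> arm_command(deltas=[[0.005,-0.009,0.001,-0.02],[0.015,0,0,0],[0.015,0,0,0],[0.012,0,0,0],[0,0,0,0]])

```text
t: 10.65
ee_pos: [530.9, -2.2, 95.4]
orientation: [1.425, 1.064, -1.461]
ft_force: [0.1, -0.0, 0.2]
width: 59.9
```

```bash
python3 -c "
from h import *
go([533.2,-1.7,92])"
```

```text
t 10.65 ee [530.9  -2.2  95.4] F [ 0.1 -0.   0.2] M [ 0.   -0.05  0.01] w 59.9 q [-0.03  0.53  1.91  0.01  0.73  0.28]
tool axes cols [[-0.028, 0.95, -0.311], [0.005, -0.311, -0.95], [-1.0, -0.028, 0.004]] y heading deg -18.12
shift tool m [ 0.0034  0.0021 -0.0012]
```

>>> arm_command(deltas=[[0.003,0.002,-0.001,0],[0,0,0,0]])

```text
t: 10.85
ee_pos: [533.1, -2.0, 93.0]
orientation: [1.426, 1.064, -1.46]
ft_force: [0.1, -0.7, 0.1]
width: 59.8
```

>>> arm_command(deltas=[[0,0,0,0],[0,0,0,0],[0,0,0,0],[0,0,0,0],[0,0,0,0],[0,0,0,0]], hand=0.0)

```text
t: 11.45
ee_pos: [534.3, -2.0, 94.8]
orientation: [1.427, 1.062, -1.457]
ft_force: [-3.9, 0.8, -0.0]
width: 15.8
```

```bash
python3 -c "
from h import *
go([533.2,-1.7,92]);snap('scene','s9');crop('s9',270,130,420,260,5)"
```

```text
t 11.45 ee [534.3  -2.   94.8] F [-3.9  0.8 -0. ] M [ 0.3   0.85 -0.06] w 15.8 q [-0.03  0.53  1.9   0.01  0.73  0.28]
tool axes cols [[-0.024, 0.95, -0.311], [0.005, -0.311, -0.95], [-1.0, -0.025, 0.003]] y heading deg -18.11
shift tool m [ 0.0029 -0.0011  0.0001]
```

View pics/s9_c270_130.png

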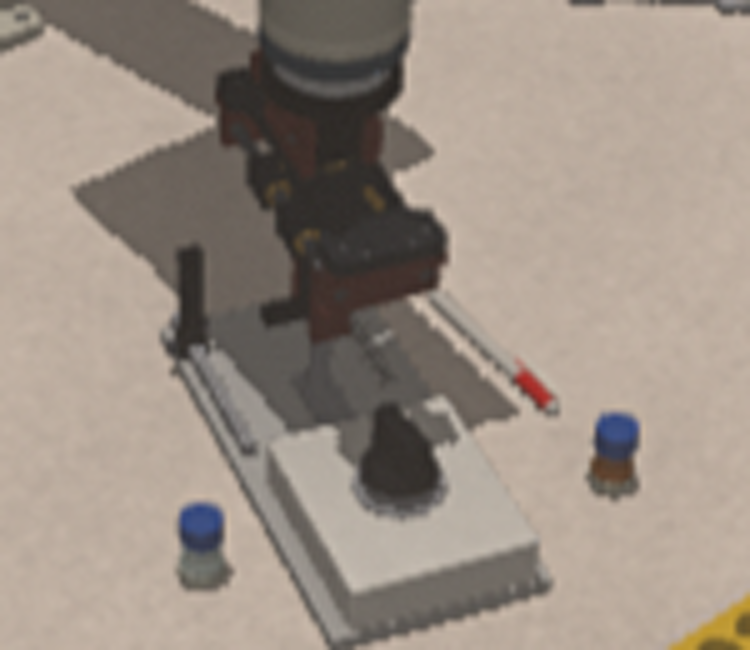

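>>> arm_command(deltas=[[0,-0.01,0,0],[0,-0.01,0,0],[0,-0.01,0,0]])

```text
t: 11.8
ee_pos: [508.7, 6.4, 94.9]
orientation: [1.431, 1.056, -1.451]
ft_force: [7.3, -3.9, -9.3]
width: 12.9
```

```bash
python3 -c "
from h import *
X=np.array([534.3,-2,94.8])-65.7*np.array([.9505,-.3107,0]);print(X)
go(X)"
```

```text
[471.85215  18.41299  94.8    ]
t 11.8 ee [508.7   6.4  94.9] F [ 7.3 -3.9 -9.3] M [-0.63 -1.03 -0.02] w 12.9 q [-0.01  0.5   1.97  0.    0.69  0.3 ]
tool axes cols [[-0.016, 0.95, -0.311], [0.003, -0.311, -0.951], [-1.0, -0.016, 0.002]] y heading deg -18.1
shift tool m [ 0.0007 -0.0388  0.    ]
```

>>> arm_command(deltas=[[0.001,-0.01,0,0],[0.001,-0.01,0,0],[0.001,-0.01,0,0],[0,-0.006,0,0],[0,-0.001,0,0]])

```text
t: 12.3
ee_pos: [482.9, 14.8, 94.8]
orientation: [1.441, 1.035, -1.428]
ft_force: [6.7, -4.0, -11.7]
width: 13.3
```

```bash
python3 -c "
from h import *
X=np.array([534.3,-2,94.8])-65.7*np.array([.9505,-.3107,0]);print(X)
go(X);snap('scene','s10');crop('s10',270,130,420,260,5);snap('wrist','w10');snap('top','t10');crop('t10',260,150,380,250,6)"
```

```text
[471.85215  18.41299  94.8    ]
t 12.3 ee [482.9  14.8  94.8] F [  6.7  -4.  -11.7] M [-0.66 -0.82 -0.09] w 13.3 q [ 0.01  0.47  2.04 -0.    0.63  0.32]
tool axes cols [[0.011, 0.951, -0.308], [-0.002, -0.308, -0.951], [-1.0, 0.011, -0.001]] y heading deg -17.96
shift tool m [-0.0001 -0.0116 -0.    ]
```

View pics/s10_c270_130.png

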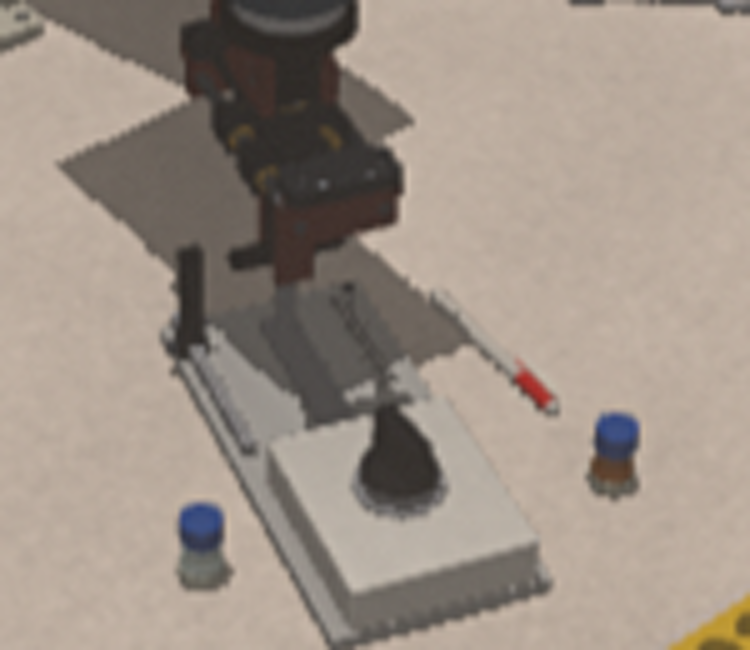

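View pics/w10.png

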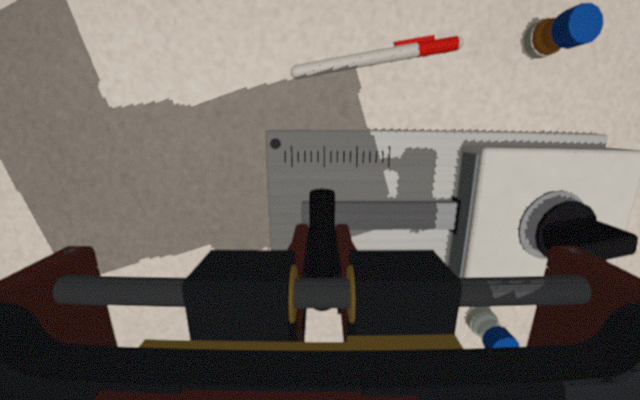

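View pics/t10_c260_150.png

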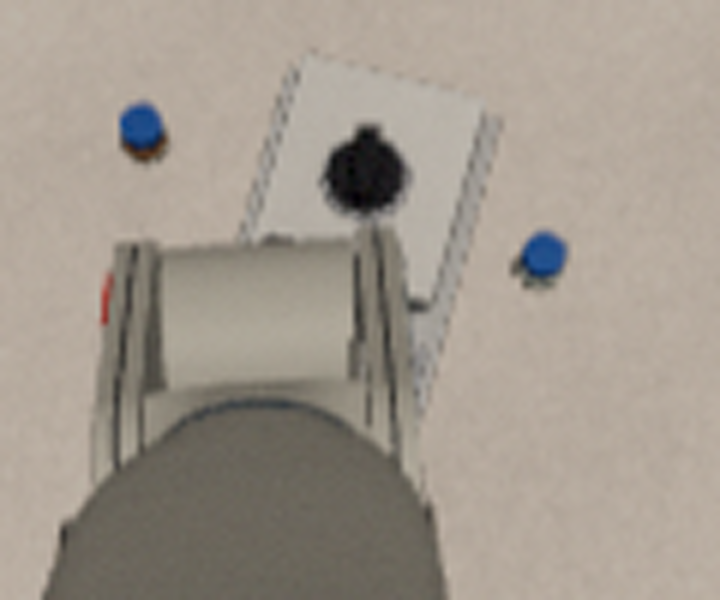

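>>> arm_command(deltas=[[0.001,-0.008,0,0],[0.001,-0.005,0,0],[0.0005,-0.002,0,0]])

```text
t: 12.75
ee_pos: [477.4, 16.6, 94.6]
orientation: [1.448, 1.021, -1.411]
ft_force: [7.5, -6.9, -8.0]
width: 13.2
```

```bash
python3 - <<'E'
from h import *
X=np.array([534.3,-2,94.8])-65.7*np.array([.9505,-.3107,0])
go(X);snap('scene','s11');o=[]
for n in ['s6','s9','s11']:
    im=cv2.imread(f'pics/{n}.png')[165:205,295:350]; o.append(cv2.resize(np.clip(im*1.8,0,255).astype(np.uint8),None,fx=4.8,fy=12,interpolation=cv2.INTER_CUBIC))
cv2.imwrite('pics/cmp.png',np.hstack(o))
crop('s11',295,165,345,205,15)
crop('s9',295,165,345,205,15)
E
```

```text
t 12.75 ee [477.4  16.6  94.6] F [ 7.5 -6.9 -8. ] M [-1.07 -0.89 -0.11] w 13.2 q [ 0.01  0.46  2.06 -0.01  0.59  0.34]
tool axes cols [[0.03, 0.951, -0.307], [-0.007, -0.307, -0.952], [-1.0, 0.031, -0.003]] y heading deg -17.87
shift tool m [-0.0004 -0.0059 -0.    ]
```

View pics/s11_c295_165.png

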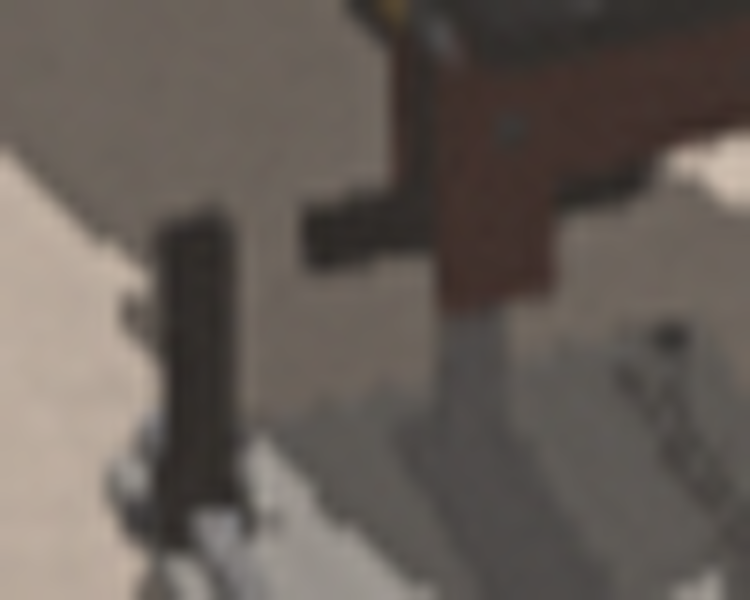

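View pics/s9_c295_165.png

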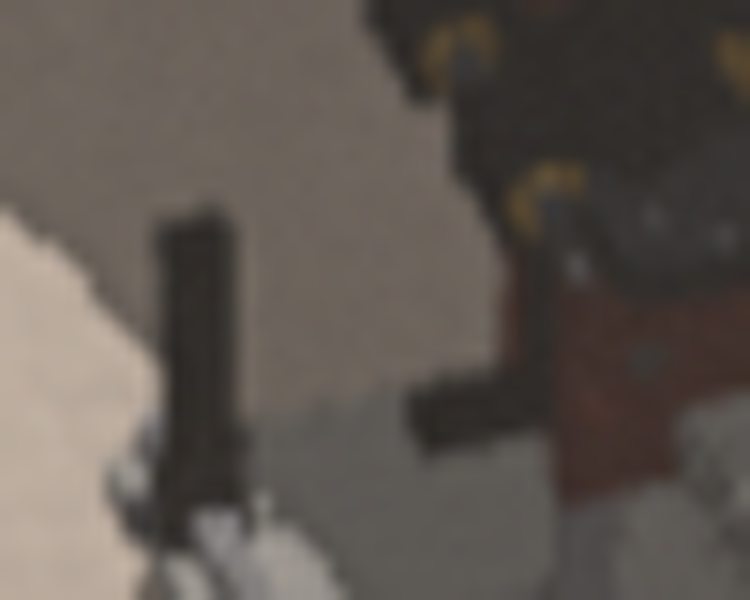

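```bash
python3 - <<'E'
from h import *
c=ctrl.get_calibration('scene')
S=lambda u,v:(295+(u+.5)/15-.5,165+(v+.5)/15-.5)
u=np.array([.9505,-.3107,0]);v=np.array([.3107,.9505,0])
a=plane(c,S(418,415),85);b=plane(c,S(305,238),85);m=plane(c,S(196,222),90)
print(a,b,m,'draw',(a-b)@u,'lat',(a-b)@v,'home to mark',(a-m)@u,'remaining',(b-m)@u,'lat',(b-m)@v)
# predicted scene pixels (crop units) of the bar -y end at several draws
for d in (57,60,63,66,69):
    p=proj(c,a-d*u)[0]; print(d,((p-[295,165]+.5)*15-.5).round(0))
E
```

```text
[522.31272656 -33.99797282  85.        ] [467.63391476 -17.32242268  85.        ] [455.62899081 -34.48424883  90.        ] draw 57.153304038997106 lat 1.1385964227291567 home to mark 63.23180487283504 remaining 6.078500833837937 lat 20.042245631549843
57 [311. 237.]
60 [305. 228.]
63 [300. 219.]
66 [294. 210.]
69 [289. 201.]
```

>>> arm_command(deltas=[[0.001,-0.006,0,0],[0.001,-0.005,0,0],[0.0005,-0.004,0,0]])

```text
t: 13.1
ee_pos: [472.2, 18.3, 94.5]
orientation: [1.456, 1.005, -1.394]
ft_force: [7.4, -7.5, -8.2]
width: 13.4
```

```bash
python3 - <<'E'
from h import *
X=np.array([534.3,-2,94.8])-65.7*np.array([.9505,-.3107,0])
go(X);snap('scene','s12');go(X)
crop('s12',295,165,345,205,15)
E
```

```text
t 13.1 ee [472.2  18.3  94.5] F [ 7.4 -7.5 -8.2] M [-1.3  -0.88 -0.12] w 13.4 q [ 0.02  0.45  2.08 -0.02  0.56  0.35]
tool axes cols [[0.051, 0.951, -0.305], [-0.01, -0.305, -0.952], [-0.999, 0.052, -0.006]] y heading deg -17.8
shift tool m [-0.0003 -0.0003 -0.    ]
t 13.15 ee [471.8  18.4  94.4] F [ 6.8 -7.6 -3. ] M [-1.36 -1.   -0.09] w 13.2 q [ 0.02  0.45  2.08 -0.02  0.56  0.35]
tool axes cols [[0.051, 0.951, -0.305], [-0.01, -0.305, -0.952], [-0.999, 0.052, -0.006]] y heading deg -17.8
shift tool m [-0.0004  0.0001 -0.    ]
```

View pics/s12_c295_165.png

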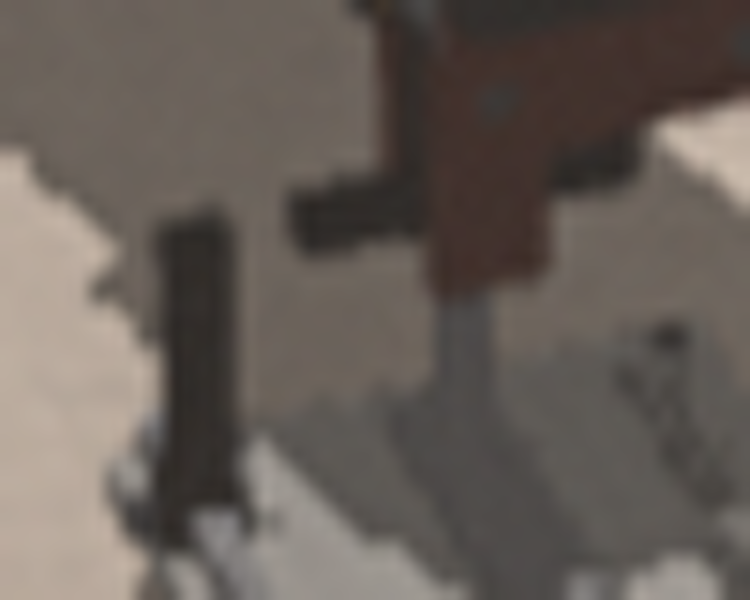

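```bash
python3 - <<'E'
from h import *
snap('wrist','w12'); go(None)
crop('w12',220,110,420,250,4)
c=ctrl.get_calibration('scene')
u=np.array([.9505,-.3107,0]);v=np.array([.3107,.9505,0])
cu=lambda X:((proj(c,X)[0]-[295,165]+.5)*15-.5).round(0)
for bc,d in [((533.2,-1.7,85),65.8)]:
    m=np.array(bc)-d*u-55*v
    for z in (90,):
        for a in (-3,3):
            for b in (-7,7): print('blade',a,b,cu(m+[0,0,z-85]+a*u+b*v))
    for d2 in (0,62,66): print('bar end-y c,top,bottom,front',d2,[cu(np.array(bc)-d2*u-35*v+w) for w in ([0,0,0],[0,0,7],[0,0,-7],-7*u,7*u)])
E
```

```text
t 13.2 ee [471.8  18.4  94.4] F [ 7.1 -8.3 -3. ] M [-1.38 -0.85 -0.09] w 13.0 q [ 0.02  0.45  2.08 -0.02  0.56  0.35]
tool axes cols [[0.05, 0.951, -0.305], [-0.01, -0.305, -0.952], [-0.999, 0.051, -0.006]] y heading deg -17.79
blade -3 -7 [154. 214.]
blade -3 7 [222. 198.]
blade 3 -7 [164. 232.]
blade 3 7 [233. 216.]
bar end-y c,top,bottom,front 0 [array([414., 417.]), array([414., 388.]), array([414., 446.]), array([401., 395.]), array([428., 440.])]
bar end-y c,top,bottom,front 62 [array([298., 224.]), array([298., 195.]), array([298., 252.]), array([285., 203.]), array([311., 245.])]
bar end-y c,top,bottom,front 66 [array([291., 212.]), array([290., 183.]), array([291., 240.]), array([278., 191.]), array([303., 233.])]
```

View pics/w12_c220_110.png

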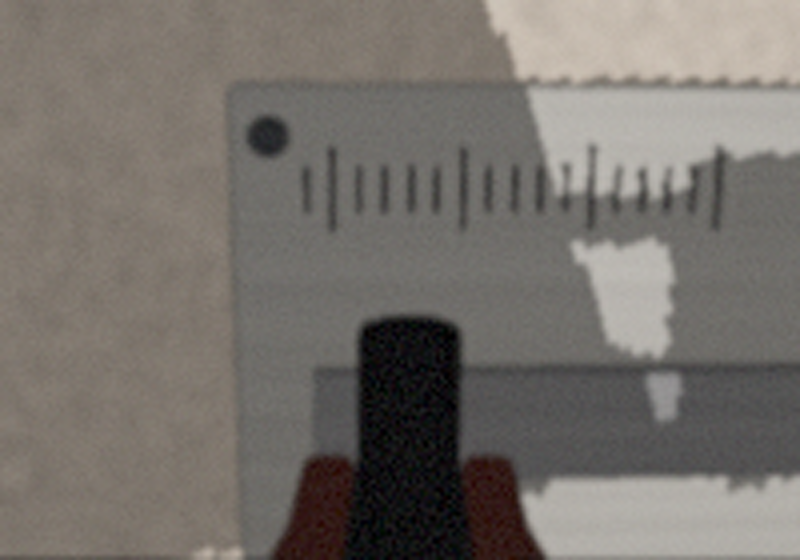

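```bash
python3 - <<'E'
from h import *
c7,_=load('w7');c8,_=load('w8');c12,_=load('w12');c10,_=load('w10')
u=np.array([.9505,-.3107,0]);v=np.array([.3107,.9505,0])
A=lambda a,b:(230+(a+.5)/5-.5,40+(b+.5)/5-.5);B=lambda a,b:(260+(a+.5)/5-.5,40+(b+.5)/5-.5);C=lambda a,b:(220+(a+.5)/4-.5,110+(b+.5)/4-.5)
X,e=tri([(c7,A(465,278)),(c8,B(660,345))]);print('slide +y front corner home',X,e)
for z in (18,22,26):
    h=[plane(c7,A(465,278),z),plane(c8,B(660,345),z)];n=plane(c12,C(315,368),z)
    print(z,[((q-n)@u).round(2) for q in h],[((q-n)@v).round(2) for q in h])
# check static corner: base plate +y front corner and screw
for nm,a,b,d,z in [('screw',(160,60),(341,147),(268,136),12),('tick',(213,110),(394,190),(333,188),12),('tick3',(434,115),(617,188),(592,188),12)]:
    print(nm,plane(c7,A(*a),z).round(1),plane(c8,B(*b),z).round(1),plane(c12,C(*d),z).round(1))
E
```

```text
slide +y front corner home [521.59941665  13.67686561  21.7156343 ] [0.1, 0.1]
18 [np.float64(62.86), np.float64(63.75)] [np.float64(0.4), np.float64(0.42)]
22 [np.float64(62.84), np.float64(62.82)] [np.float64(-1.03), np.float64(-0.83)]
26 [np.float64(62.82), np.float64(61.89)] [np.float64(-2.46), np.float64(-2.07)]
screw [467.1  78.   12. ] [467.6  77.6  12. ] [467.3  77.5  12. ]
tick [475.6  64.6  12. ] [476.   65.1  12. ] [475.9  64.4  12. ]
tick3 [523.7  50.5  12. ] [523.7  49.5  12. ] [523.7  48.8  12. ]
```

```bash
python3 - <<'E'
from h import *
o=[]
for n,u0,v0 in [('w7',255,135),('w8',330,150),('w2',200,190),('w3',150,130)]:
    im=cv2.imread(f'pics/{n}.png')[v0:v0+40,u0:u0+40].astype(float); g=np.clip(im*2.5,0,255).astype(np.uint8); g=cv2.resize(g,(400,400),interpolation=cv2.INTER_CUBIC)
    for k in range(0,400,100): g[:, k]=(0,0,255); g[k,:]=(0,0,255)
    o.append(g)
g=np.vstack([np.hstack(o[:2]),np.hstack(o[2:])]); cv2.imwrite('pics/mz.png',cv2.resize(g,(600,600)))
E
```

```text
(no output)
```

View pics/mz.png

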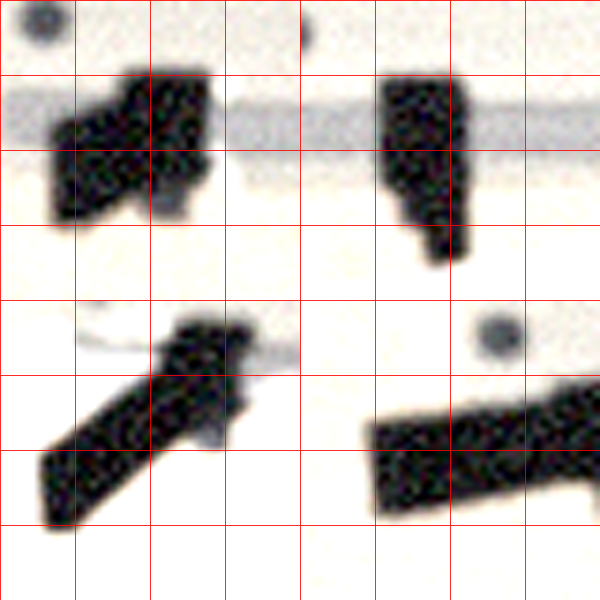

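```bash
python3 - <<'E'
from h import *
u=np.array([.9505,-.3107,0]);v=np.array([.3107,.9505,0]);bc=np.array([533.3,-1.7,85])
W={n:load(n)[0] for n in ['w2','w3','w7','w8']}
q=lambda u0,v0,a,b:(u0+(a+.5)/7.5-.5,v0+(b+.5)/7.5-.5)
ob={'w7':[q(255,135,53.5,172),q(255,135,52,122),q(255,135,54,223)],'w2':[q(200,190,43.5,191),q(200,190,42,155),q(200,190,45,227)],'w3':[q(150,130,73,170),q(150,130,70,125),q(150,130,77,216)]}
for i,off in ((0,0),(1,7),(2,-7)):
    X,e=tri([(W[n],p[i]) for n,p in ob.items()]);Y=X+3*u-off*v
    print('tri',i,X.round(1),e,'rel bar u,v',((Y-bc)@u).round(1),((Y-bc)@v).round(1))
    for n,p in ob.items():
        Y=plane(W[n],p[i],90)+3*u-off*v; print('  ',n,((Y-bc)@u).round(1),((Y-bc)@v).round(1))
for a,b,du in ((130,263,3),(149,262,0),(168,259,-3)):
    Y=plane(W['w8'],q(330,150,a,b),90)+du*u+7*v; print('w8',((Y-bc)@u).round(1),((Y-bc)@v).round(1))
E
```

```text
tri 0 [451.2 -32.8  89.3] [0.29, 0.5, 0.55] rel bar u,v -65.3 -55.0
   w7 -65.3 -54.7
   w2 -64.5 -54.6
   w3 -65.4 -55.3
tri 1 [453.3 -27.1  89.7] [0.74, 0.72, 0.32] rel bar u,v -65.1 -56.0
   w7 -65.5 -55.4
   w2 -64.3 -56.2
   w3 -65.2 -56.2
tri 2 [448.8 -38.6  88.3] [0.26, 0.67, 0.77] rel bar u,v -65.8 -54.3
   w7 -65.2 -54.1
   w2 -64.7 -53.1
   w3 -65.5 -54.6
w8 -65.5 -54.2
w8 -66.1 -54.1
w8 -66.7 -53.7
```

```bash
python3 - <<'E'
from h import *
u=np.array([.9505,-.3107,0]);v=np.array([.3107,.9505,0]);bc=np.array([533.3,-1.7,85])
c,_=load('w12');C=lambda a,b:(220+(a+.5)/4-.5,110+(b+.5)/4-.5)
for p in ((361,335),(460,335),(410,319),(410,335)):
    for z in (85,87): print(p,z,((plane(c,C(*p),z)-bc)@u).round(1),((plane(c,C(*p),z)-bc)@v).round(1))
go(None)
E
```

```text
(361, 335) 85 -70.6 32.9
(361, 335) 87 -70.7 33.4
(460, 335) 85 -57.5 32.9
(460, 335) 87 -57.7 33.3
(410, 319) 85 -64.1 35.1
(410, 319) 87 -64.2 35.5
(410, 335) 85 -64.1 32.9
(410, 335) 87 -64.2 33.4
t 13.2 ee [471.8  18.4  94.4] F [ 7.1 -8.3 -3. ] M [-1.38 -0.85 -0.09] w 13.0 q [ 0.02  0.45  2.08 -0.02  0.56  0.35]
tool axes cols [[0.05, 0.951, -0.305], [-0.01, -0.305, -0.952], [-0.999, 0.051, -0.006]] y heading deg -17.79
```

>>> arm_command(deltas=[[0.0005,-0.005,0.001,0]])

```text
t: 13.3
ee_pos: [470.3, 18.7, 94.4]
orientation: [1.46, 1.001, -1.388]
ft_force: [10.9, 2.1, -6.3]
width: 12.9
```

```bash
python3 - <<'E'
from h import *
snap('wrist','w13'); go(None); snap('scene','s13');go(None)
crop('w13',220,110,420,250,4)
crop('s13',295,165,345,205,15)
E
```

```text
t 13.35 ee [469.8  18.9  94.4] F [ 9.4 -1.4 -4.6] M [-0.29 -1.18 -0.06] w 13.5 q [ 0.02  0.44  2.09 -0.02  0.55  0.35]
tool axes cols [[0.058, 0.95, -0.306], [-0.01, -0.306, -0.952], [-0.998, 0.058, -0.008]] y heading deg -17.83
t 13.4 ee [469.8  18.9  94.4] F [ 7.9 -0.8 -4.7] M [-0.28 -1.13 -0.07] w 13.0 q [ 0.02  0.44  2.09 -0.02  0.55  0.35]
tool axes cols [[0.057, 0.95, -0.305], [-0.01, -0.305, -0.952], [-0.998, 0.058, -0.008]] y heading deg -17.81
```

View pics/w13_c220_110.png

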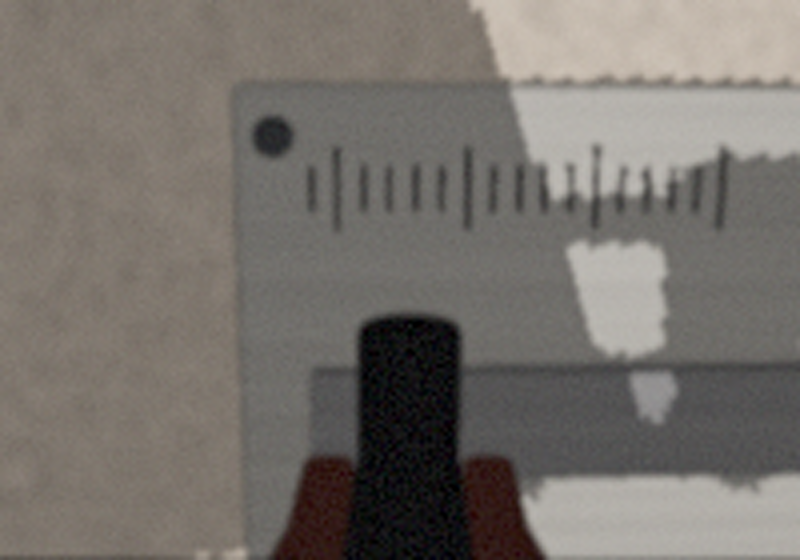

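View pics/s13_c295_165.png

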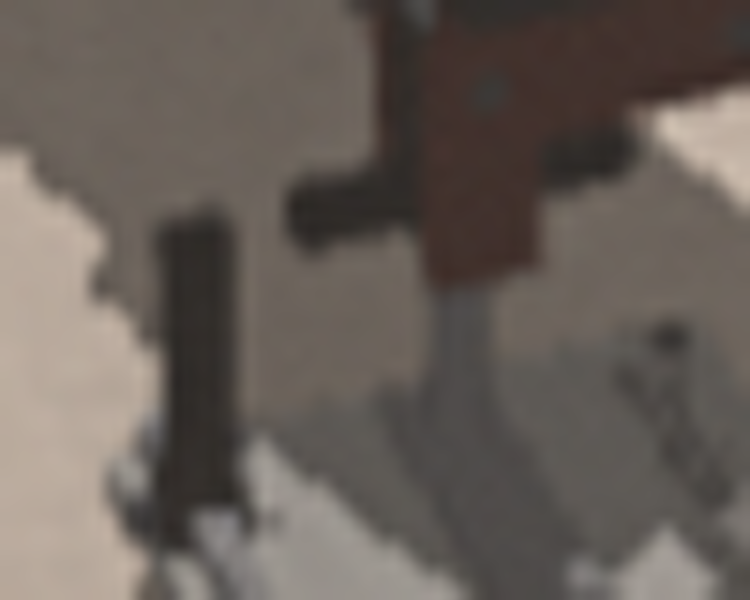

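```bash
python3 - <<'E'
from h import *
u=np.array([.9505,-.3107,0]);v=np.array([.3107,.9505,0]);bc=np.array([533.3,-1.7,85])
c,_=load('w13');C=lambda a,b:(220+(a+.5)/4-.5,110+(b+.5)/4-.5)
print('bar',((plane(c,C(410,318),85)-bc)@u).round(1),'screw',plane(c,C(273,136),12).round(1),'tick',plane(c,C(337,188),12).round(1),plane(c,C(596,188),12).round(1))
print('slide',((np.array([521.6,13.7,22])-plane(c,C(311.5,368),22))@u).round(1))
E
```

```text
bar -65.6 screw [467.3  77.5  12. ] tick [475.7  64.4  12. ] [523.6  48.8  12. ]
slide 64.5
```

Bar and blade now agree within about 1 mm and the pose is steady, so I'm handing in.

```bash
python3 - <<'E'
from h import *
snap('scene','s14'); go(None); ctrl.close_job()
E
```

```text
t 13.45 ee [469.9  18.9  94.4] F [ 8.8 -1.5 -3.5] M [-0.3  -1.12 -0.07] w 13.3 q [ 0.02  0.44  2.09 -0.02  0.55  0.35]
tool axes cols [[0.057, 0.951, -0.305], [-0.01, -0.305, -0.952], [-0.998, 0.058, -0.008]] y heading deg -17.8
the job is handed in; nothing more can be done
```

View pics/s14.png

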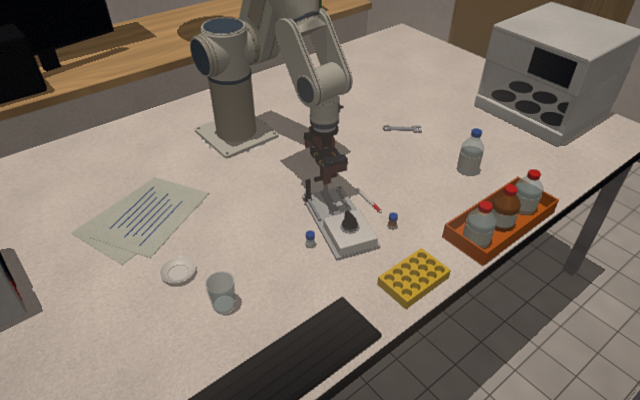

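I pushed the knob down about 7 mm and turned it clockwise to its stop, about 1.4 rad (80°), with the slide still home. I released it and it sprang back up. I then gripped the crossbar, pulled it out to the marker, and handed the job in at 13.5 s while still holding it.

**Last checks**
- **Draw:** the wrist camera put the bar 65.6 mm out and the slide 64.5 mm out, against the blade at about 65.3 mm.
- **Second view:** the scene camera put the blade about 2 mm nearer (63.2 mm), with the bar there at about 63 mm by eye. The two cameras disagree on the distance, but both show bar and blade in line to within about 1 mm.
- **Hold:** the pose was steady, with about 9 N of spring pull and the fingers still closed on the bar at 13.3 mm.
- **Other objects:** in the last picture everything else looks where it was; I did not measure those.

**Deviations**
- The tool had tilted about 3° by the end.
- The gripper itself moved about 68 mm, a few millimetres more than the slide, so I judged the draw by the cameras and not by the arm's position.
- The highest force I read was 36 N upward at the wrist, when the knob reached its down stop.

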